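Weigh out a bin of levelling feet

TASK

Take the check weight off the bench scale and stand it on its cork pad, lift the empty blue bin straight up out of the interlocking row of bins and stand it in the middle of the scale pan. Then add the levelling feet to the bin one at a time until the needle comes to rest in the green sector, and stop there: leave the bin on the pan, the spare feet on the bench, and the screwdriver, jar and cardboard ring alone.

Things in the scene. Friction and masses are not known exactly. Their poses are not given: they have to be found in the camera images.
- bin_c (a point): the empty blue bin, 260 g, between two grey ones. Tray 144 mm (x) by 200 mm (y), walls 5 mm thick, 38 mm high, floor 4 mm. A 10 mm web along its x axis parts it into two compartments, each 134 mm (x) by 90 mm (y), centred at y = +-50 mm: each takes two feet, at x = +-33 mm. A tongue stands out 18 mm from the -x wall, a slot 20 mm from the +x wall. Point at its centre, 40 mm above its underside; z up.
- bin_grip (a point): the blue bin's black upright grip, on the middle of the web: 70 mm along the bin's x, 12 mm thick in y, from 38 to 80 mm above the bin's underside. Point at the centre of the grip's height, 59 mm above the bin's underside.
- row_mid (a point): the fixed row: two grey bins of the blue bin's shape, with grips, screwed down 166 mm before and behind the blue bin's place along the row's x axis. Tongues and slots (full wall height) interlock with 2 to 3 mm play: the blue bin comes out only straight up, by more than 38 mm. Point in the middle of that place, 40 mm above the bench; axes as the blue bin's at the start.
- pan_mid (a point): bench scale: square steel pan 190 by 190 mm, sprung, on a grey base; its top is 62 mm above the bench when empty and sinks 14 mm per kg (24 mm at most). Point at the centre of the pan's upper face, moving with it; x points to the dial, which lies flat, face up, 180 mm from the pan's centre and lower than the pan.
- needle (a joint): the scale's red needle, rad: 0 with the pan empty (pointing along the scale's +y), turning clockwise seen from above by 2.10 rad per kg on the pan. The green sector of the dial runs from 1.93 to 2.50 rad (0.92 to 1.19 kg, bin included); it is just wider than the heaviest foot. The needle settles within about 1 s.
- weight_c (a point): brass check weight, 500 g, standing on the pan at the start: body 48 mm across and 42 mm high, thin neck, then a knob 25 mm across from 54 to 80 mm above its underside. Point on its axis 40 mm above its underside; z up.
- pad_mid (a point): round cork pad, fixed, 100 mm across and 6 mm thick, the place of the check weight. Point at the centre of its upper face.
- screwdriver_grip (a point): bystander: a screwdriver lying on the bench; point on its handle.
- jar: bystander: amber glass jar with a white lid, 64 mm across, 90 mm tall; origin at the centre of its underside.
- tape: bystander: a cardboard-coloured ring (roll core) 90 mm across, 25 mm high, flat on the bench; origin at the centre of its underside.
- foot1_c (a point): levelling foot of an appliance, stands upright: black rubber base disc 50 mm across, 10 mm thick, on it a round steel stem 22 mm across; 60 mm tall in all. 170 to 270 g: they differ in weight, not in looks. Point at its centre, 30 mm above its underside; z runs up the stem. May be absent.
- foot2_c (a point): another levelling foot, just like foot1 in shape; may be absent.
- foot3_c (a point): another levelling foot, just like foot1 in shape; may be absent.
- foot4_c (a point): another levelling foot, just like foot1 in shape; may be absent.
- foot5_c (a point): another levelling foot, just like foot1 in shape; may be absent.
- foot6_c (a point): another levelling foot, just like foot1 in shape; may be absent.
Not all that is in view belongs to the job. Of the things that look like the part that bears weight_c, the smaller one is meant.

How it is judged:
By the outcome, as a careful person would: the job done as asked, in the order asked, and still so for the second after the job is handed in, with the robot touching nothing.
Of foot1, foot2, foot3, foot4, foot5, foot6 only 4 to 6 are there at a start; the rules pass over those that are not, and their reading is None.
At some moment in a run one of foot1, foot2, foot3, foot4, foot5, foot6 may be knocked a few centimetres aside while the robot is not near it.
Once in a run the grip may slacken for a moment while it holds something.
It also fails if it takes over 200 s, if anything falls off the work surface, if the arm or the gripper's body presses on something with over 40 N, if the wrist force passes 120 N, or if a joint passes its speed limit or range.

ROBOT

A 6-joint arm with a two-finger parallel gripper is mounted at the origin on the work surface. World frame = base frame: x ahead of the robot, y to its left, z up, the work surface at z = 0. Lengths are in mm, angles in rad, forces in N, time in s.
With the tool pointing down it reaches from about 250 to 725 mm from the base axis. Payload 9.7 kg.
Tool frame: the origin (TCP) lies midway between the tips of the shut fingers; the grasp point (between the pads) lies 19 mm behind it (r.tcp_to_grasp is the distance from the TCP to the grasp point, in mm); z points along the fingers, y is the direction in which the jaws open and shut (so a half turn about z gives the same grasp; the last joint's range is limited). The gripper opens to 85 mm and grips with 20 to 120 N. Pads are 22 mm wide; open, the fingers measure 114 mm over their backs; the gripper's body (76 mm by 85 mm) begins 54 mm behind the grasp point. The pads swing forward as they close: fully open they stand 13 mm farther back than shut.
Start: joints at [1.168, 0.087, 0.176, 1.66, 0, 1.571], TCP at [215.595, 505.98, 231.284] pointing down, gripper open.
Joint ranges: [-3.13, 3.13], [-0.85, 1.81], [-1.15, 1.24], [-2.2, 2.28], [-1.44, 1.52], [-3.14, 3.14]. Speed limits (rad/s): [2.22, 2.22, 2.57, 3.14, 3.14, 3.14].

INTERFACE

Orientations are given as a rotation vector (axis times angle).
In Python, from rig import r gives the robot as it stands.
- The arm moves only by the tool jog_arm, never from a script. Its argument "series" is a list of rows, each a list of 2 entries, a list of its own where there are three numbers: the shift along the tool's x, y, z in mm, then the turn about the tool's z in rad. In form: [[[x, y, z], turn], ...]. A call has 1 to 8 rows; each row is the pose to reach, as a shift and turn from the pose commanded when the call began, along the tool's axes at that moment; what a row does not reach only later rows make up. A row lasts 1/10 s, in which the tool goes at most 50 mm and 8.59 degrees, less where a joint would pass 70% of its speed; a pose out of reach is approached as far as the arm can. A call with a gripper value outside its range is refused whole. "grip" is the opening, from 0 (shut) to 1 (fully open), set as the call begins (left out, the last holds). The fingers move at their own pace and stop on an object; "force" is the grip in N (left out, the last holds). Time passes only in rows, so rows that repeat a pose let the fingers close. It gives the time, the measured TCP pose, the force and the opening at its end, in the units of the state.
- r.get_state(): the state, without advancing time (a new reading comes with each control period).
- r.read_camera(name): name is "side" or "top" or "wrist"; returns (picture, depth): 384x512x3 uint8, red, green, blue; 384x512 float32, mm along the optical axis (not along the pixel's ray), 0 where there is no reading.
- r.camera_params(name): a dict with "K" (3x3 intrinsics, pixels), "extrinsics" (4x4, takes a point from world to camera coordinates); the wrist camera has in their place "T_tool_cam" (4x4, takes a point from camera to tool coordinates, whose origin is the TCP and whose axes are the flange's). Camera axes: x right, y up, looking along -z (the intrinsics and any distortion apply to the point x, -y, -z); pixel columns grow to the right and rows downward; lengths in mm; the calibration is good to about 2 mm. A picture is of the moment at which its call begins: read the wrist's pose just before it. camera_params takes no time and is no camera call.
- r.hand_in(): hands the job in, once; it reports no verdict.
The state is a dict: "time_s": time; "joint_positions": joint angles; "dq": joint speeds; "effort": joint torques, N m; "tcp_pos": TCP position; "eef_rot": TCP orientation; "contact_force": force on the tool from outside, world axes, zero at the start; "moment": the same for the moment, N m; "opening": finger opening in mm.
Only numpy, scipy, OpenCV 4.12 (cv2) and the standard library are available. Lean on these libraries where they do the work, as an engineer would, in place of code of your own. Each camera call takes 0.05 s, during which the arm holds its last target.

## Working session

There is one attempt and no reset: what is moved stays moved. The work goes in short steps, Python scripts to look and compute and a tool call to move; the robot and the scene stay as the last step left them, time stands still between calls to the robot, and variables do not carry over. Pictures are saved under pics/ and viewed, and the job is handed in when it is done.

Besides the shell and the picture viewer there is one more tool, called by a JSON object that holds its "name" and its "arguments". jog_arm: Moves the arm, as the interface text tells. Its arguments: {"type":"object","properties":{"series":{"type":"array","items":{"type":"array"}},"grip":{"type":"number"},"force":{"type":"number"}},"required":["series"]}

```bash
ls; mkdir -p pics; cat > h.py <<'E'
import numpy as np, cv2
from rig import r
def grab(name,fn):
    s=r.get_state(); im,d=r.read_camera(name)
    cv2.imwrite('pics/'+fn+'.png',im[:,:,::-1]); np.savez('pics/'+fn+'.npz',im=im,d=d,tp=s['tcp_pos'],er=s['eef_rot'])
    return im,d,s
def ext(name,s=None):
    p=r.camera_params(name)
    if name!='wrist': return np.array(p['K']),np.linalg.inv(np.array(p['extrinsics']))
    T=np.eye(4); T[:3,:3]=cv2.Rodrigues(np.array(s['eef_rot'],float))[0]; T[:3,3]=s['tcp_pos']
    return np.array(p['K']),T@np.array(p['T_tool_cam'])
def ray(K,W,u,v):
    d=np.array([(u-K[0,2])/K[0,0],-(v-K[1,2])/K[1,1],-1.])
    return W[:3,3],W[:3,:3]@d
def onplane(K,W,u,v,z):
    o,d=ray(K,W,u,v); t=(z-o[2])/d[2]; return o+t*d
def cloud(K,W,d):
    v,u=np.mgrid[:d.shape[0],:d.shape[1]]
    P=np.stack([(u-K[0,2])/K[0,0]*d,-(v-K[1,2])/K[1,1]*d,-d],-1)
    return P@W[:3,:3].T+W[:3,3]
E
python3 - <<'E'
from h import *
for n in ['side','top','wrist']:
    grab(n,n+'0'); p=r.camera_params(n); print(n,{k:np.round(v,3).tolist() for k,v in p.items()})
print(r.get_state())
E
```

```text
pics
side {'K': [[448.337, 0.0, 257.036], [0.0, 448.337, 191.393], [0.0, 0.0, 1.0]], 'extrinsics': [[-0.968, -0.25, -0.016, 534.063], [0.186, -0.762, 0.62, -146.674], [-0.167, 0.597, 0.784, -1055.947], [0.0, 0.0, 0.0, 1.0]]}
top {'K': [[383.347, 0.0, 255.104], [0.0, 383.347, 190.502], [0.0, 0.0, 1.0]], 'extrinsics': [[0.028, -1.0, 0.002, -6.327], [0.995, 0.028, 0.1, -547.019], [-0.1, -0.001, 0.995, -1136.644], [0.0, 0.0, 0.0, 1.0]]}
wrist {'K': [[289.496, 0.0, 253.621], [0.0, 289.496, 193.105], [0.0, 0.0, 1.0]], 'T_tool_cam': [[0.001, 0.958, 0.285, 73.001], [1.0, -0.001, -0.0, 0.541], [0.0, 0.285, -0.959, -142.203], [0.0, 0.0, 0.0, 1.0]]}
{'time_s': 0.15, 'joint_positions': array([1.16800771e+00, 8.73315379e-02, 1.75343244e-01, 1.65978081e+00,
       3.96195243e-06, 1.57077837e+00]), 'dq': array([ 0.001516  , -0.00168458,  0.00240734, -0.00090786,  0.00122106,
       -0.00140147]), 'effort': array([-2.69874789e-06, -5.20761323e+01,  4.65045655e+01,  1.38762224e-02,
        3.19574963e-05,  1.39626422e-06]), 'tcp_pos': array([215.52918127, 505.8399455 , 230.76103393]), 'eef_rot': array([-6.28363124e-01, -3.07790755e+00,  1.49581037e-03]), 'contact_force': array([-0.24147273,  0.18664889, -0.45158546]), 'moment': array([-0.03319046,  0.00475169,  0.03224857]), 'opening': 85.4959917686767}
```

View pics/top0.png

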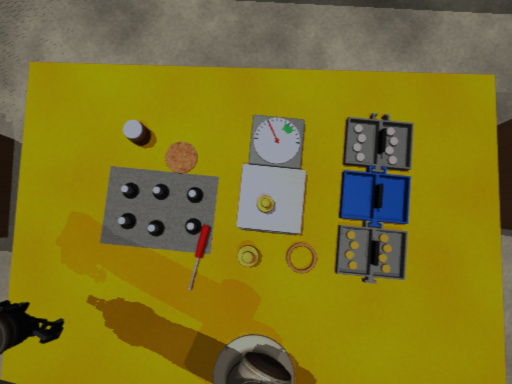

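View pics/side0.png

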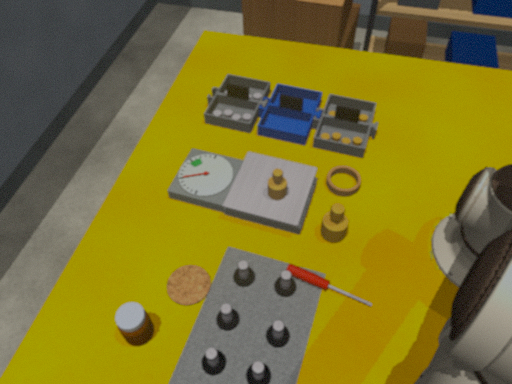

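View pics/wrist0.png

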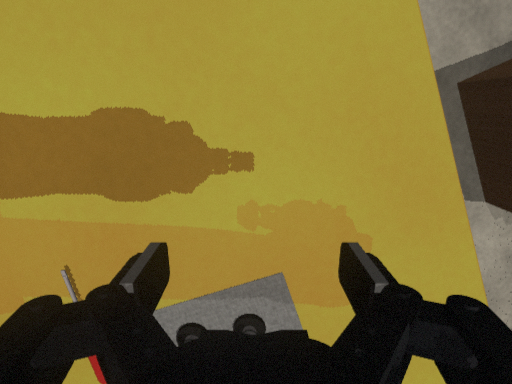

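The top view shows six feet on a grey mat (columns 127–195, rows 186–228) and the pan weight at (265,203). A second, larger brass weight stands on the bench at (248,256). Next I'll enlarge both weights and measure everything.

```bash
python3 - <<'E'
from h import *
im=cv2.imread('pics/top0.png')
a=cv2.resize(im[105:280,230:330],None,fx=4,fy=4,interpolation=cv2.INTER_CUBIC)[:600]
b=cv2.resize(im[105:285,330:420],None,fx=3.3,fy=3.3,interpolation=cv2.INTER_CUBIC)[:600]
h=min(len(a),len(b));cv2.imwrite('pics/crop0.png',np.hstack([a[:h],b[:h]]))
z=np.load('pics/top0.npz');K,W=ext('top');P=cloud(K,W,z['d'])
hsv=cv2.cvtColor(im,cv2.COLOR_BGR2HSV)
for nm,(u,v) in dict(bench=(60,120),mat=(140,205),f1=(131,187),pan=(285,185),knob=(265,201),big=(248,254),cork=(181,157),grip=(377,195),lid=(134,129)).items():
    print(nm,P[v-1:v+2,u-1:u+2].reshape(-1,3).mean(0).round(1), P[v,u].round(1))
E
```

```text
bench [ 7.565e+02  6.329e+02 -2.000e-01] [757.  633.9  -2.1]
mat [494.5 363.9   0.8] [494.5 363.6   1.6]
f1 [547.5 388.   22.3] [547.  386.5  26.9]
pan [563.2 -79.2  54.4] [562.6 -78.8  59.3]
knob [508.  -19.  133.9] [507.8 -18.9 136.9]
big [360.7  23.9 104.2] [360.8  23.8 105.4]
cork [647.5 243.1   6.6] [647.1 242.8   8.5]
grip [ 540.2 -349.5   63.6] [ 540.2 -349.5   63.8]
lid [711.2 367.8  89.2] [711.5 368.1  88.1]
```

View pics/crop0.png

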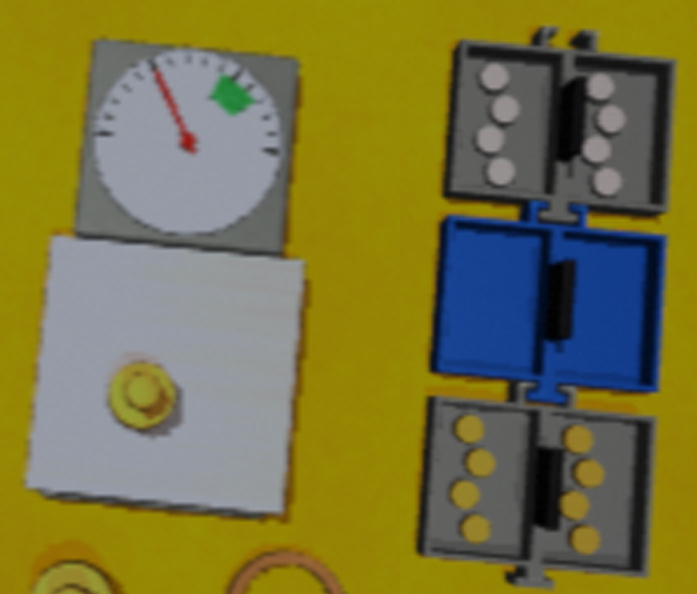

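Crop: the pan weight (crop 142,395; image 265,203) has the smaller body. The bench one at (248,256) is larger and topped at about 105 mm, so it's a decoy. The weight resting on the pan is the one meant, and it also fits the "smaller" rule. Coarse positions next.

```bash
cat >> h.py <<'E'
def comps(mask,P,mn=10):
    n,l,st,c=cv2.connectedComponentsWithStats(mask.astype(np.uint8))
    return [(st[i][4],c[i].round(1).tolist(),l==i) for i in range(1,n) if st[i][4]>=mn]
def delta(x,y,z,yaw=None):
    """tool-frame shift from measured pose to world target"""
    s=r.get_state();R=cv2.Rodrigues(np.array(s['eef_rot'],float))[0]
    d=R.T@(np.array([x,y,z])-s['tcp_pos'])
    ya=np.arctan2(R[1,1],R[0,1])
    print('tcp',np.round(s['tcp_pos'],1),'yaxis deg',round(np.degrees(ya),2),'tilt',np.round(R[:,2],3),'shift',d.round(1),'F',np.round(s['contact_force'],1),'op',round(s['opening'],1),'t',round(s['time_s'],2),'q6',round(s['joint_positions'][5],2))
    if yaw is not None:
        t=(np.radians(yaw)-ya+np.pi/2)%np.pi-np.pi/2
        print('turn (tool z)',round(-t,4))
E
python3 - <<'E'
from h import *
z=np.load('pics/top0.npz');im=z['im'];K,W=ext('top');P=cloud(K,W,z['d'])
hsv=cv2.cvtColor(im,cv2.COLOR_RGB2HSV)
Z=cv2.medianBlur(z['d'],3); P=cloud(K,W,Z)
U=np.zeros(Z.shape,bool)
def box(a,b,c,d): m=U.copy(); m[b:d,a:c]=1; return m
k=box(250,185,282,222)&(P[...,2]>115)
print('knob',k.sum(),np.median(P[k],0))
dark=im.max(2)<45
for nm,b in dict(gU=(370,125,395,160),gB=(368,178,392,215),gL=(362,235,390,270)).items():
    m=box(*b)&dark&(P[...,2]>55); print(nm,m.sum(),P[m].mean(0).round(1), np.argwhere(m).mean(0))
# pan corners
m=(box(225,155,315,245)&(hsv[...,1]<60)&(im.min(2)>100))
c=max(cv2.findContours(m.astype(np.uint8),0,2)[0],key=cv2.contourArea)
rc=cv2.minAreaRect(c);bp=cv2.boxPoints(rc); print('pan',rc);print(np.array([onplane(K,W,u,v,55) for u,v in bp]).round(1))
q=np.array([onplane(K,W,u,v,55) for u,v in bp]);print(q.mean(0))
# feet
m=box(100,165,215,245)
m2=m&(P[...,2]>12)
for n,c,l in comps(m2,P): print('foot?',n,c,P[l].mean(0).round(1),P[l][:,2].max())
# cork
ck=box(160,135,205,180)&(hsv[...,0]<16)&(hsv[...,1]>60)
for n,c,l in comps(ck,P): print('cork',n,c,onplane(K,W,*c,6).round(1))
delta(508,-19,200)
E
```

```text
knob 66 [503.99297349 -21.60444821 134.25051058]
gU 136 [ 701.9 -363.3   73.3] [140.41176471 382.49264706]
gB 126 [ 537.9 -351.6   74.1] [195.5        378.87301587]
gL 137 [ 372.6 -340.6   74.1] [252.75912409 375.2919708 ]
pan ((271.0296936035156, 198.2029571533203), (64.37890625, 63.48336410522461), 5.710593223571777)
[[ 436.1   62.7   55. ]
 [ 624.4   50.1   55. ]
 [ 610.5 -141.5   55. ]
 [ 422.8 -125.7   55. ]]
[523.4372073 -38.608743   55.       ]
foot? 83 [127.1, 189.1] [538.3 391.2  46.8] 60.41591726682054
foot? 83 [158.2, 190.5] [536.9 298.6  45. ] 61.118010334158726
foot? 66 [193.2, 193.9] [529.4 193.1  49.1] 60.798795614259234
foot? 89 [124.3, 220.5] [444.9 394.3  45. ] 61.00038148485146
foot? 79 [191.3, 225.3] [436.2 195.1  44.8] 61.633110206076026
foot? 77 [152.9, 227.5] [426.4 307.2  49.1] 60.38839485040762
foot? 168 [203.9, 234.8] [408.9 159.5  22.6] 27.427066329223862
cork 644 [181.2, 156.7] [648.6 242.7   6. ]
tcp [215.5 505.8 230.8] yaxis deg 66.92 tilt [-0.    -0.001 -1.   ] shift [-474.8 -368.2   31.1] F [-0.2  0.2 -0.5] op 85.5 t 0.15 q6 1.57
```

{"name": "jog_arm", "arguments": {"series": [[[-36, -28, 0], -0.05], [[-72, -56, 0], -0.1], [[-108, -84, 0], -0.15], [[-144, -112, 0], -0.2], [[-180, -140, 0], -0.25], [[-216, -168, 0], -0.3], [[-252, -196, 0], -0.33], [[-288, -224, 0], -0.33]], "grip": 1}}

```text
time_s: 0.95
tcp_pos: [393.2, 185.3, 231.3]
eef_rot: [0.112, 3.139, 0.0]
contact_force: [0.4, 1.0, 0.2]
opening: 85.5
```

```bash
python3 -c "
from h import *
delta(484,-21,230,86)"
```

```text
tcp [393.2 185.3 231.3] yaxis deg 85.9 tilt [ 0.  0. -1.] shift [-105.3 -199.3    1.3] F [0.4 1.  0.2] op 85.5 t 0.95 q6 0.51
turn (tool z) -0.0017
```

{"name": "jog_arm", "arguments": {"series": [[[-20, -40, 0], 0], [[-42, -80, 0], 0], [[-64, -120, 0], 0], [[-85, -160, 0], 0], [[-105, -199, 0], 0], [[-105, -199, 0], 0], [[-105, -199, 0], 0]]}}

```text
time_s: 1.65
tcp_pos: [482.9, -19.9, 230.8]
eef_rot: [-0.118, -3.138, -0.0]
contact_force: [0.4, 0.5, 0.7]
opening: 85.4
```

```bash
python3 -c "
from h import *
delta(504,-21,105,86)
grab('wrist','w1')"
```

```text
tcp [482.9 -19.9 230.8] yaxis deg 85.69 tilt [-0.001  0.    -1.   ] shift [-21.3   0.5 125.7] F [0.4 0.5 0.7] op 85.4 t 1.65 q6 0.03
turn (tool z) -0.0054
```

View pics/w1.png

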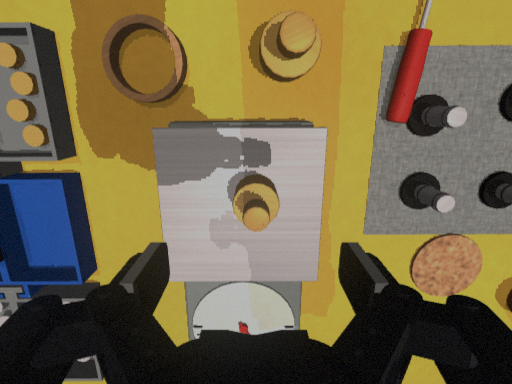

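The wrist view shows the weight's knob at about (256,218), the pan around it, and the cork at (447,265).

```bash
python3 -c "
from h import *
z=np.load('pics/w1.npz');s=dict(tcp_pos=z['tp'],eef_rot=z['er']);K,W=ext('wrist',s)
d=cv2.medianBlur(z['d'],3);P=cloud(K,W,d)
sub=P[170:240,220:290].reshape(-1,3);m=sub[sub[:,2]>125]
print(len(m),m.mean(0).round(1),(m.min(0)+m.max(0))/2, np.ptp(m,0))
print('topplane',onplane(K,W,256,219,135).round(1))
C=[onplane(K,W,u,v,55).round(1) for u,v in [(153,126),(327,127),(318,280),(168,283)]];print(C,np.mean(C,0))
print('cork',onplane(K,W,447,265,6))
m=sub[(abs(sub[:,2]-90)<14)];print('body',(m.min(0)+m.max(0))/2)
"
```

```text
622 [503.7 -18.9 133.6] [505.25355873 -18.98039902 130.19845255] [24.09548784 24.59947662 10.25489365]
topplane [504.7 -18.7 135. ]
[array([ 421.6, -122.8,   55. ]), array([436.5,  63.2,  55. ]), array([624.1,  51.5,  55. ]), array([ 614.4, -137.3,   55. ])] [524.15 -36.35  55.  ]
cork [646.11095398 245.46765422   6.        ]
body [504.22735365 -19.12430857  87.02648231]
```

{"name": "jog_arm", "arguments": {"series": [[[-22, 2.5, 30], 0], [[-22, 2.5, 60], 0], [[-22, 2.5, 90], 0], [[-22, 2.5, 112], 0], [[-22, 2.5, 125], 0], [[-22, 2.5, 125], 0], [[-22, 2.5, 125], 0]]}}

```text
time_s: 2.4
tcp_pos: [505.3, -17.6, 107.3]
eef_rot: [0.113, 3.139, 0.0]
contact_force: [0.6, 0.5, 0.3]
opening: 85.5
```

{"name": "jog_arm", "arguments": {"series": [[[0, 0, 0], 0], [[0, 0, 0], 0], [[0, 0, 0], 0], [[0, 0, 0], 0], [[0, 0, 0], 0], [[0, 0, 0], 0], [[0, 0, 0], 0]], "grip": 0, "force": 60}}

```text
time_s: 3.1
tcp_pos: [505.2, -18.4, 106.4]
eef_rot: [0.115, 3.139, -0.001]
contact_force: [-0.1, -1.1, 0.5]
opening: 22.8
```

```bash
python3 -c "
from h import *
delta(504.5,-19,105,86)
grab('wrist','w2')"
```

```text
tcp [505.2 -18.4 106.4] yaxis deg 85.82 tilt [ 0. -0. -1.] shift [ 0.6 -0.6  1.4] F [-0.1 -1.1  0.5] op 22.8 t 3.1 q6 0.04
turn (tool z) -0.0032
```

View pics/w2.png

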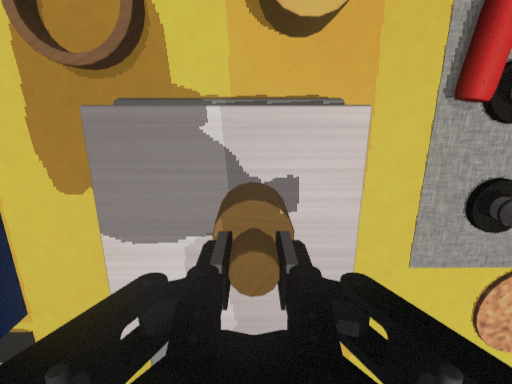

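{"name": "jog_arm", "arguments": {"series": [[[0, 0, -10], 0], [[0, 0, -20], 0], [[0, 0, -32], 0], [[0, 0, -42], 0], [[0, 0, -42], 0]]}}

```text
time_s: 3.65
tcp_pos: [505.9, -18.2, 150.3]
eef_rot: [0.114, 3.137, 0.0]
contact_force: [0.4, -0.5, -5.0]
opening: 23.4
```

```bash
python3 -c "
from h import *
delta(647.3,244,148,86)"
```

```text
tcp [505.9 -18.2 150.3] yaxis deg 85.83 tilt [ 0.003 -0.    -1.   ] shift [-122.   271.7    2.7] F [ 0.4 -0.5 -5. ] op 23.4 t 3.65 q6 0.04
turn (tool z) -0.0029
```

{"name": "jog_arm", "arguments": {"series": [[[-12, 27, 0], 0], [[-29, 64, 0], 0], [[-46, 102, 0], 0], [[-63, 140, 0], 0], [[-80, 178, 0], 0], [[-97, 216, 0], 0], [[-112, 250, 0], 0], [[-122, 271.5, 0], 0]]}}

```text
time_s: 4.45
tcp_pos: [647.0, 246.3, 147.0]
eef_rot: [-0.112, -3.139, -0.0]
contact_force: [0.1, -0.1, -5.0]
opening: 23.4
```

{"name": "jog_arm", "arguments": {"series": [[[0, 0, 0], 0], [[0, 0, 20], 0], [[0, 0, 40], 0], [[0, 0, 60], 0], [[0, 0, 70], 0], [[0, 0, 70], 0]]}}

```text
time_s: 5.05
tcp_pos: [645.5, 243.0, 76.3]
eef_rot: [-0.115, -3.136, 0.002]
contact_force: [0.2, -0.9, -5.4]
opening: 23.5
```

```bash
python3 -c "
from h import *
delta(647.3,244,59,86)
grab('wrist','w3')
grab('side','s3')"
```

```text
tcp [645.5 243.   76.3] yaxis deg 85.81 tilt [-0.003 -0.001 -1.   ] shift [-1.8  1.1 17.3] F [ 0.2 -0.9 -5.4] op 23.5 t 5.05 q6 0.43
turn (tool z) -0.0033
```

View pics/w3.png

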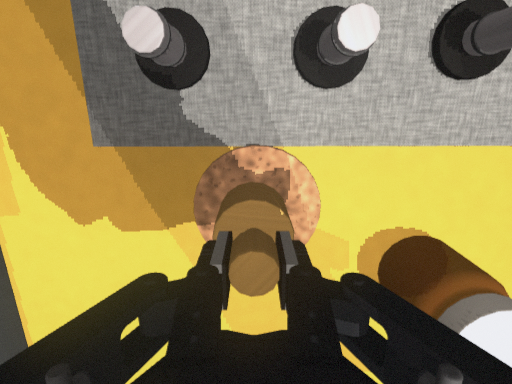

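View pics/s3.png

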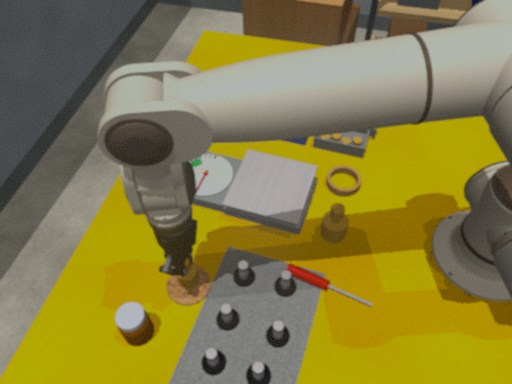

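The weight is held just above the cork, whose visible edges are (193,205), (321,205) and (257,145). A quick centre check:

```bash
python3 -c "
from h import *
z=np.load('pics/w3.npz');s=dict(tcp_pos=z['tp'],eef_rot=z['er']);K,W=ext('wrist',s)
A=[onplane(K,W,u,v,6)[:2] for u,v in [(193,205),(321,205),(257,145)]];print(np.round(A,1))
A=np.array(A);M=np.c_[2*A,np.ones(3)];c=np.linalg.solve(M,(A**2).sum(1));print(c[:2],np.sqrt(c[2]+c[0]**2+c[1]**2))
delta(646,244,58.5)"
```

```text
[[642.  196.7]
 [649.1 295.7]
 [599.4 249.4]]
[649.07737292 245.98622044] 49.74959724052262
tcp [646.7 243.6  79. ] yaxis deg 85.82 tilt [ 0.  0. -1.] shift [ 0.7  0.4 20.5] F [ 0.2 -0.5 -4.2] op 23.5 t 5.15 q6 0.43
```

{"name": "jog_arm", "arguments": {"series": [[[-1.5, 1, 8], 0], [[-1.5, 1, 15], 0], [[-1.5, 1, 17], 0], [[-1.5, 1, 17], 0]]}}

```text
time_s: 5.55
tcp_pos: [647.8, 244.5, 60.6]
eef_rot: [-0.114, -3.139, 0.001]
contact_force: [-0.4, -0.4, -4.7]
opening: 23.1
```

{"name": "jog_arm", "arguments": {"series": [[[0, 0, 1], 0], [[0, 0, 2], 0], [[0, 0, 2], 0]]}}

```text
time_s: 5.85
tcp_pos: [648.1, 244.6, 59.3]
eef_rot: [0.114, 3.139, 0.0]
contact_force: [0.9, -0.8, -4.5]
opening: 23.0
```

{"name": "jog_arm", "arguments": {"series": [[[0, 0, 1], 0], [[0, 0, 2], 0], [[0, 0, 2], 0]]}}

```text
time_s: 6.15
tcp_pos: [648.4, 244.6, 58.3]
eef_rot: [0.114, 3.138, 0.001]
contact_force: [-1.0, -1.9, 2.5]
opening: 23.0
```

{"name": "jog_arm", "arguments": {"series": [[[0, 0, 0], 0], [[0, 0, 0], 0], [[0, 0, 0], 0], [[0, 0, 0], 0], [[0, 0, 0], 0]], "grip": 1}}

```text
time_s: 6.65
tcp_pos: [648.1, 244.6, 57.3]
eef_rot: [0.114, 3.14, 0.0]
contact_force: [0.3, -0.9, -0.7]
opening: 85.4
```

{"name": "jog_arm", "arguments": {"series": [[[0, 0, -20], 0], [[0, 0, -60], 0], [[0, 0, -100], 0], [[0, 0, -140], 0], [[0, -40, -172], 0], [[10, -80, -172], 0], [[20, -110, -172], 0], [[20, -110, -172], 0]]}}

```text
time_s: 7.45
tcp_pos: [619.4, 133.2, 230.6]
eef_rot: [0.119, 3.138, -0.0]
contact_force: [0.7, 1.2, 0.0]
opening: 85.2
```

```bash
python3 -c "
from h import *
delta(520,-350,230,86)
grab('wrist','w4');grab('top','t4')"
```

```text
tcp [619.4 133.2 230.6] yaxis deg 85.65 tilt [ 0.001 -0.    -1.   ] shift [  62.5 -489.3    0.7] F [0.7 1.2 0. ] op 85.2 t 7.45 q6 0.29
turn (tool z) -0.0061
```

View pics/w4.png

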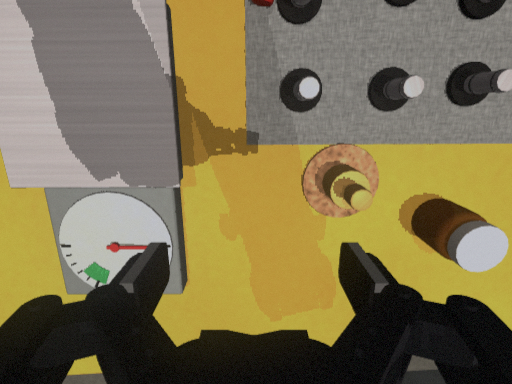

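View pics/t4.png

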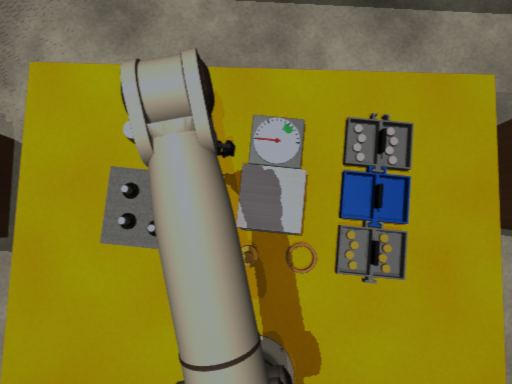

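The weight stands on the cork at (352,190), well centred, and the needle is back at 0, pointing along the scale's +y. Now to the bin.

{"name": "jog_arm", "arguments": {"series": [[[5, -40, 0], 0], [[10, -85, 0], 0], [[16, -130, 0], 0], [[22, -175, 0], 0], [[28, -220, 0], 0], [[34, -265, 0], 0], [[40, -310, 0], 0], [[45, -350, 0], 0]]}}

```text
time_s: 8.35
tcp_pos: [550.0, -210.6, 229.0]
eef_rot: [-0.113, -3.139, -0.0]
contact_force: [0.2, 0.6, -0.1]
opening: 85.5
```

{"name": "jog_arm", "arguments": {"series": [[[5, -40, 0], 0], [[10, -80, 0], 0], [[15, -120, 0], 0], [[18, -139, 0], 0], [[18, -139, 0], 0], [[18, -139, 0], 0]]}}

```text
time_s: 8.95
tcp_pos: [522.4, -346.1, 228.8]
eef_rot: [-0.114, -3.139, -0.001]
contact_force: [0.9, 0.6, -0.3]
opening: 85.7
```

```bash
python3 -c "
from h import *
delta(538,-351,60,86)
grab('wrist','w5')"
```

```text
tcp [ 522.4 -346.1  228.8] yaxis deg 85.84 tilt [-0.     0.001 -1.   ] shift [-16.   -3.9 168.8] F [ 0.9  0.6 -0.3] op 85.7 t 8.95 q6 -0.51
turn (tool z) -0.0028
```

View pics/w5.png

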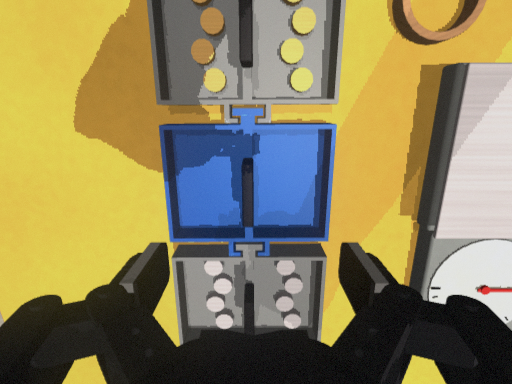

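```bash
python3 -c "
from h import *
z=np.load('pics/w5.npz');s=dict(tcp_pos=z['tp'],eef_rot=z['er']);K,W=ext('wrist',s)
d=cv2.medianBlur(z['d'],3);P=cloud(K,W,d)
sub=P[140:250,230:268].reshape(-1,3);m=sub[(sub[:,2]>70)&(sub[:,2]<95)]
print(len(m),m.mean(0),(m.min(0)+m.max(0))/2,np.ptp(m,0))
print(cv2.fitLine(m[:,:2].astype(np.float32),2,0,.01,.01).ravel())
hsv=cv2.cvtColor(z['im'],cv2.COLOR_RGB2HSV)
b=((hsv[...,0]>100)&(hsv[...,0]<130)&(hsv[...,1]>150)).astype(np.uint8);b[:118]=0;b[238:]=0
ys,xs=np.nonzero(b);print(xs.min(),xs.max(),ys.min(),ys.max())
C=[onplane(K,W,u,v,38).round(1) for u,v in [(160,125),(336,124),(330,242),(171,242)]];print(C,np.mean(C,0))
"
```

```text
716 [ 538.41027726 -353.30301331   79.25126324] [ 539.8819515  -353.57343846   75.63145295] [70.01203915 15.50276011  9.6764397 ]
[ 9.976476e-01 -6.855168e-02  5.384103e+02 -3.533030e+02]
160 332 118 237
[array([ 461.5, -446.2,   38. ]), array([ 474.5, -249.2,   38. ]), array([ 619.7, -255.5,   38. ]), array([ 605.3, -455.8,   38. ])] [ 540.25  -351.675   38.   ]
```

{"name": "jog_arm", "arguments": {"series": [[[-17.6, -5.8, 40], 0], [[-17.6, -5.8, 80], 0], [[-17.6, -5.8, 120], 0], [[-17.6, -5.8, 150], 0], [[-17.6, -5.8, 170], 0], [[-17.6, -5.8, 182], 0], [[-17.6, -5.8, 182], 0], [[-17.6, -5.8, 182], 0]]}}

```text
time_s: 9.8
tcp_pos: [539.6, -353.5, 48.5]
eef_rot: [0.113, 3.138, -0.001]
contact_force: [-0.2, -0.2, 1.4]
opening: 85.4
```

```bash
python3 -c "
from h import *
delta(539.5,-353,46,86.07)
grab('wrist','w6')"
```

```text
tcp [ 539.6 -353.5   48.5] yaxis deg 85.88 tilt [ 0.001 -0.001 -1.   ] shift [0.2 0.5 2.5] F [-0.2 -0.2  1.4] op 85.4 t 9.8 q6 -0.51
turn (tool z) -0.0033
```

View pics/w6.png

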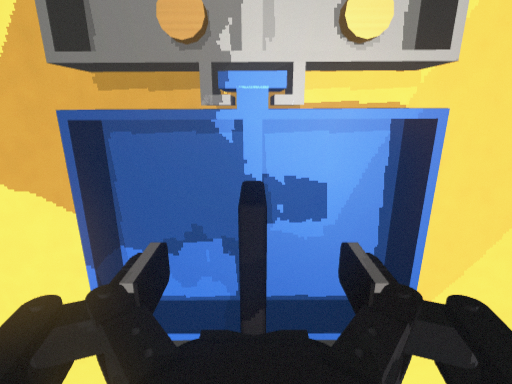

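The grip is centred between the fingers at column 252. Closing.

{"name": "jog_arm", "arguments": {"series": [[[0, 0, 1], 0], [[0, 0, 1], 0], [[0, 0, 1], 0], [[0, 0, 1], 0], [[0, 0, 1], 0], [[0, 0, 1], 0], [[0, 0, 1], 0], [[0, 0, 1], 0]], "grip": 0, "force": 80}}

```text
time_s: 10.65
tcp_pos: [539.0, -353.9, 46.5]
eef_rot: [0.114, 3.139, -0.0]
contact_force: [-0.2, 0.0, 3.3]
opening: 11.1
```

{"name": "jog_arm", "arguments": {"series": [[[0, 0, -3], 0], [[0, 0, -8], 0], [[0, 0, -14], 0], [[0, 0, -20], 0], [[0, 0, -20], 0]]}}

```text
time_s: 11.15
tcp_pos: [539.4, -354.2, 67.6]
eef_rot: [0.114, 3.138, -0.001]
contact_force: [-0.9, -0.1, -2.4]
opening: 10.9
```

{"name": "jog_arm", "arguments": {"series": [[[0, 0, -10], 0], [[0, 0, -22], 0], [[0, 0, -36], 0], [[0, 0, -52], 0], [[0, 0, -70], 0], [[0, 0, -90], 0], [[0, 0, -90], 0], [[0, 0, -90], 0]]}}

```text
time_s: 11.95
tcp_pos: [539.2, -354.0, 156.8]
eef_rot: [0.114, 3.138, -0.001]
contact_force: [-0.3, 0.3, -2.8]
opening: 10.9
```

```bash
python3 -c "
from h import *
delta(523.5,-37.5,160,86)
grab('side','s7');grab('wrist','w7')"
```

```text
tcp [ 539.2 -354.   156.8] yaxis deg 85.83 tilt [ 0.001 -0.001 -1.   ] shift [ 38.7 314.6  -3.4] F [-0.3  0.3 -2.8] op 10.9 t 11.95 q6 -0.51
turn (tool z) -0.003
```

View pics/s7.png

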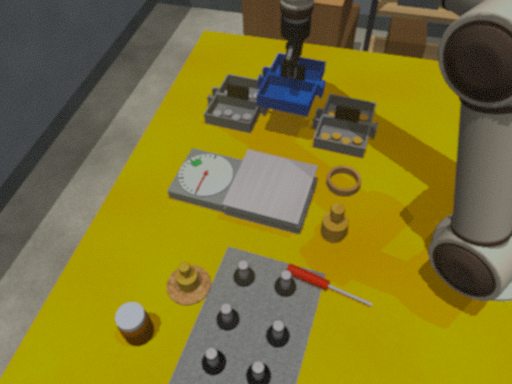

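View pics/w7.png

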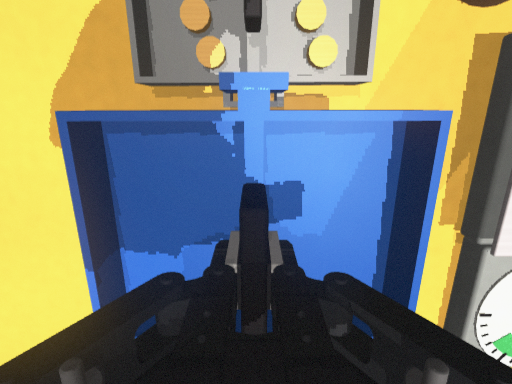

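The side view shows the bin clear of the row, and the grey bins haven't moved. I'll get the empty pan's corners from the side and top views, then carry it over.

```bash
python3 -c "
from h import *
for n,f,b in [('side','s7',(222,148,322,232)),('top','t4',(232,160,312,238))]:
    z=np.load('pics/'+f+'.npz');im=z['im'];K,W=ext(n)
    hsv=cv2.cvtColor(im,cv2.COLOR_RGB2HSV)
    P=cloud(K,W,cv2.medianBlur(z['d'],3))
    m=np.zeros(im.shape[:2],np.uint8);m[b[1]:b[3],b[0]:b[2]]=1
    m=(m>0)&(hsv[...,1]<70)&(P[...,2]>50)&(P[...,2]<75)
    c=max(cv2.findContours(m.astype(np.uint8),0,2)[0],key=cv2.contourArea)
    q=np.array([onplane(K,W,*p,62)[:2] for p in c[:,0]],np.float32)
    print(n,cv2.minAreaRect(q),P[m].mean(0))
"
```

```text
side ((523.3162231445312, -36.677955627441406), (192.32546997070312, 190.23464965820312), 85.85049438476562) [522.44859893 -31.8745115   61.53782611]
top ((523.41455078125, -38.496673583984375), (189.72616577148438, 189.8363494873047), 85.83368682861328) [522.6309577  -39.13567969  61.85802305]
```

{"name": "jog_arm", "arguments": {"series": [[[3, 25, 0], 0], [[8, 62, 0], 0], [[13, 102, 0], 0], [[18, 144, 0], 0], [[23, 186, 0], 0], [[28, 228, 0], 0], [[34, 270, 0], 0], [[37, 295, 0], 0]]}}

```text
time_s: 12.85
tcp_pos: [522.4, -54.3, 155.3]
eef_rot: [-0.112, -3.138, -0.001]
contact_force: [0.2, 0.7, -1.7]
opening: 11.0
```

{"name": "jog_arm", "arguments": {"series": [[[1, 18, 0], 0], [[1, 19, 0], 0], [[1, 19, 0], 0]]}}

```text
time_s: 13.15
tcp_pos: [523.5, -37.8, 155.5]
eef_rot: [-0.113, -3.138, 0.0]
contact_force: [-0.1, 0.3, -2.5]
opening: 10.9
```

```bash
python3 -c "
from h import *
delta(524,-37.5,112,86)
grab('side','s8')
grab('wrist','w8')"
```

```text
tcp [523.5 -37.8 155.5] yaxis deg 85.89 tilt [-0.001 -0.    -1.   ] shift [-0.5  0.3 43.5] F [-0.1  0.3 -2.5] op 10.9 t 13.15 q6 -0.0
turn (tool z) -0.002
```

View pics/w8.png

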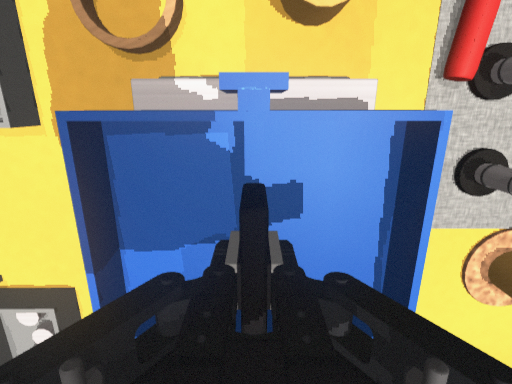

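Pan centre comes out at (523.4,-37.6) from both views, and the bin is over it. Lowering.

{"name": "jog_arm", "arguments": {"series": [[[0, 0, 15], 0], [[0, 0, 30], 0], [[0, 0, 41], 0], [[0, 0, 45], 0], [[0, 0, 47], 0], [[0, 0, 48], 0], [[0, 0, 48], 0]]}}

```text
time_s: 13.95
tcp_pos: [524.1, -37.9, 108.6]
eef_rot: [0.114, 3.139, 0.0]
contact_force: [-0.5, -0.8, -1.9]
opening: 11.2
```

{"name": "jog_arm", "arguments": {"series": [[[0, 0, 1], 0], [[0, 0, 2], 0], [[0, 0, 2], 0], [[0, 0, 2], 0]]}}

```text
time_s: 14.35
tcp_pos: [524.1, -37.9, 106.6]
eef_rot: [0.114, 3.139, 0.0]
contact_force: [0.7, 0.2, -1.1]
opening: 10.7
```

{"name": "jog_arm", "arguments": {"series": [[[0, 0, 1], 0], [[0, 0, 2], 0], [[0, 0, 2], 0], [[0, 0, 2], 0]]}}

```text
time_s: 14.75
tcp_pos: [524.0, -37.9, 104.4]
eef_rot: [0.114, 3.139, 0.0]
contact_force: [0.7, -0.2, 0.9]
opening: 10.7
```

{"name": "jog_arm", "arguments": {"series": [[[0, 0, 0], 0], [[0, 0, 0], 0], [[0, 0, 0], 0], [[0, 0, 0], 0], [[0, 0, 0], 0]], "grip": 1}}

```text
time_s: 15.25
tcp_pos: [523.8, -37.9, 104.3]
eef_rot: [-0.114, -3.139, 0.0]
contact_force: [-0.4, 0.5, 0.6]
opening: 81.8
```

{"name": "jog_arm", "arguments": {"series": [[[0, 0, -20], 0], [[0, 0, -50], 0], [[0, 0, -85], 0], [[0, 0, -130], 0], [[0, 20, -170], 0], [[0, 60, -170], 0], [[0, 100, -170], 0], [[0, 140, -170], 0]]}}

```text
time_s: 16.05
tcp_pos: [534.1, 103.0, 274.7]
eef_rot: [0.115, 3.139, 0.0]
contact_force: [1.3, -0.2, -0.5]
opening: 85.6
```

{"name": "jog_arm", "arguments": {"series": [[[0, 40, 0], 0], [[0, 80, 0], 0], [[0, 120, 0], 0], [[0, 120, 0], 0], [[0, 120, 0], 0]]}}

```text
time_s: 16.55
tcp_pos: [542.5, 222.1, 273.8]
eef_rot: [-0.111, -3.139, 0.001]
contact_force: [0.1, -1.4, 0.5]
opening: 85.4
```

```bash
python3 -c "
from h import *
delta(524,-37.5,112,86)
grab('side','s9')
grab('top','t9')
grab('wrist','w9')"
```

```text
tcp [542.5 222.1 273.8] yaxis deg 85.93 tilt [-0.001 -0.001 -1.   ] shift [  -0.  -260.2  162. ] F [ 0.1 -1.4  0.5] op 85.4 t 16.55 q6 0.46
turn (tool z) -0.0011
```

View pics/w9.png

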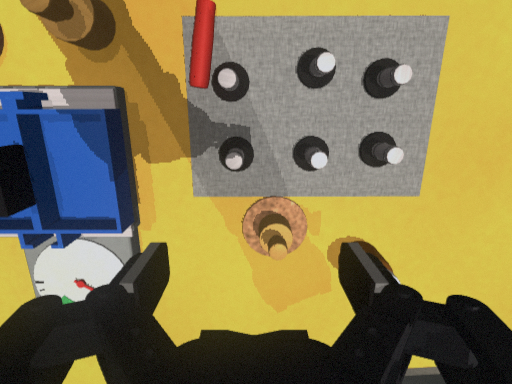

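View pics/t9.png

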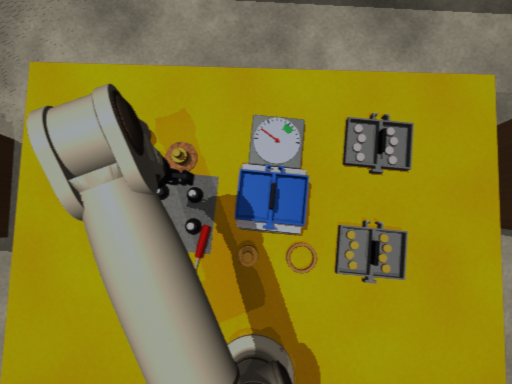

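View pics/s9.png

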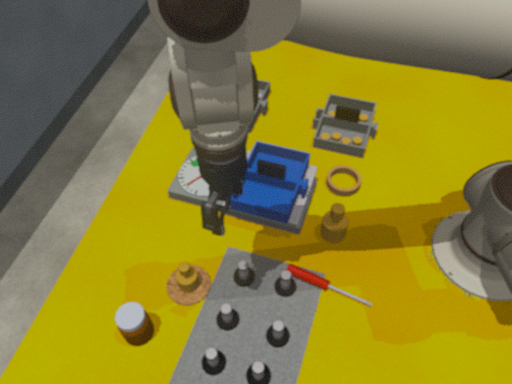

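The bin sits centred on the pan, with the needle up to about 0.5 rad. Six feet are on the mat. The one at wrist (228,79) is next to the screwdriver, so I'll avoid it. Measuring the stem tops next.

```bash
cat >> h.py <<'E'
def tops(f,zz=61,b=(185,10,450,200)):
    z=np.load('pics/'+f+'.npz');s=dict(tcp_pos=z['tp'],eef_rot=z['er']);K,W=ext('wrist',s);im=z['im']
    P=cloud(K,W,cv2.medianBlur(z['d'],3))
    m=np.zeros(im.shape[:2],bool);m[b[1]:b[3],b[0]:b[2]]=1
    m&=(P[...,2]>zz-9)&(P[...,2]<zz+8)
    out=[]
    for n,c,l in comps(m,P,25):
        q=P[l];out.append((c,n,((q.min(0)+q.max(0))/2).round(1),np.median(q,0).round(1)));print(*out[-1],onplane(K,W,*c,zz).round(1))
E
python3 -c "
from h import *
tops('w9')
z=np.load('pics/w9.npz');s=dict(tcp_pos=z['tp'],eef_rot=z['er']);K,W=ext('wrist',s)
P=cloud(K,W,cv2.medianBlur(z['d'],3));print('mat',np.median(P[110:125,270:400].reshape(-1,3),0))
"
```

```text
[324.4, 62.8] 361 [427.5 311.6  56.4] [427.9 310.6  59.5] [428.2 309.8  61. ]
[400.6, 74.6] 376 [446.4 398.9  56.4] [446.8 397.5  59.4] [446.9 396.6  61. ]
[226.8, 78.7] 344 [436.2 197.8  56.5] [436.6 198.1  59.6] [436.9 198.2  61. ]
[393.0, 155.1] 302 [540.5 396.3  56.5] [539.8 394.9  59.4] [539.2 393.9  61. ]
[233.5, 160.1] 273 [532.1 196.8  56.5] [531.5 197.   59.6] [531.3 197.2  61. ]
[317.8, 159.6] 276 [539.2 303.1  56.4] [538.5 301.9  59.5] [538.2 301.4  61. ]
mat [4.91539521e+02 3.37915076e+02 3.54698401e-01]
```

```bash
python3 -c "
from h import *
delta(532,197,27,86)"
```

```text
tcp [542.8 220.5 274.5] yaxis deg 85.77 tilt [ 0. -0. -1.] shift [  9.1 -24.2 247.5] F [ 0.8  0.7 -0.2] op 85.2 t 16.7 q6 0.46
turn (tool z) -0.004
```

{"name": "jog_arm", "arguments": {"series": [[[5, -12, 40], 0], [[9, -24.5, 80], 0], [[9, -24.5, 120], 0], [[9, -24.5, 160], 0], [[9, -24.5, 200], 0], [[9, -24.5, 230], 0], [[9, -24.5, 247], 0], [[9, -24.5, 247], 0]]}}

```text
time_s: 17.5
tcp_pos: [530.5, 195.9, 24.9]
eef_rot: [-0.117, -3.136, 0.003]
contact_force: [-0.3, 0.1, -0.3]
opening: 85.3
```

```bash
python3 -c "
from h import *
delta(532,197,27,86);grab('wrist','w10')"
```

```text
tcp [530.5 195.9  24.9] yaxis deg 85.73 tilt [-0.004 -0.002 -1.   ] shift [-1.4  1.2 -2.1] F [-0.3  0.1 -0.3] op 85.3 t 17.5 q6 0.43
turn (tool z) -0.0047
```

View pics/w10.png

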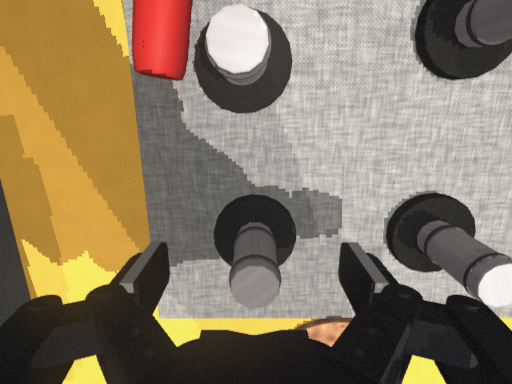

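Foot A's stem at (255,280) is between the fingers. Close on it and lift.

{"name": "jog_arm", "arguments": {"series": [[[0, 0, 0], 0], [[0, 0, 0], 0], [[0, 0, 0], 0], [[0, 0, 0], 0], [[0, 0, 0], 0], [[0, 0, 0], 0], [[0, 0, 0], 0]], "grip": 0, "force": 60}}

```text
time_s: 18.25
tcp_pos: [532.3, 197.7, 27.9]
eef_rot: [0.114, 3.139, 0.001]
contact_force: [-0.1, -0.5, 5.6]
opening: 20.5
```

```bash
python3 -c "
from h import *
delta(560.3,9.7,160,86)"
```

```text
tcp [532.3 197.7  27.9] yaxis deg 85.83 tilt [ 0.001  0.    -1.   ] shift [ -41.7 -185.5 -132.1] F [-0.1 -0.5  5.6] op 20.5 t 18.25 q6 0.43
turn (tool z) -0.0029
```

{"name": "jog_arm", "arguments": {"series": [[[0, 0, -20], 0], [[0, 0, -50], 0], [[0, 0, -90], 0], [[0, 0, -132], 0], [[-5, -25, -132], 0], [[-14, -60, -132], 0], [[-22, -100, -132], 0], [[-30, -140, -132], 0]]}}

```text
time_s: 19.05
tcp_pos: [551.5, 54.6, 158.7]
eef_rot: [-0.113, -3.139, 0.0]
contact_force: [0.7, -0.6, -2.4]
opening: 20.6
```

{"name": "jog_arm", "arguments": {"series": [[[-7, -28, 0], 0], [[-11.5, -45, 0], 0], [[-11.5, -45, 0], 0], [[-11.5, -45, 0], 0]]}}

```text
time_s: 19.45
tcp_pos: [559.7, 10.1, 158.7]
eef_rot: [-0.116, -3.138, -0.0]
contact_force: [1.0, 0.9, -2.2]
opening: 20.4
```

```bash
python3 -c "
from h import *
delta(560.3,9.7,92,86);grab('wrist','w11')"
```

```text
tcp [559.7  10.1 158.7] yaxis deg 85.78 tilt [-0.001  0.    -1.   ] shift [-0.7 -0.4 66.7] F [ 1.   0.9 -2.2] op 20.4 t 19.45 q6 0.09
turn (tool z) -0.0038
```

View pics/w11.png

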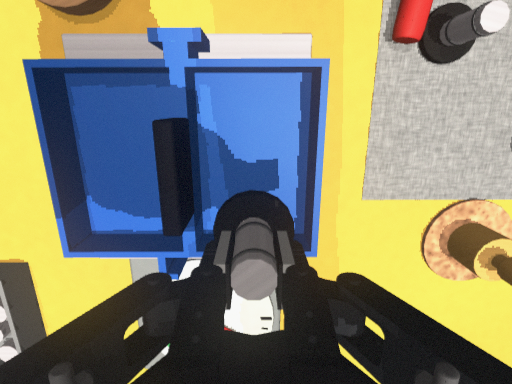

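```bash
python3 -c "
from h import *
z=np.load('pics/w11.npz');s=dict(tcp_pos=z['tp'],eef_rot=z['er']);K,W=ext('wrist',s)
C=[onplane(K,W,u,v,96.4).round(1) for u,v in [(25,61),(329,58),(317,255),(65,257)]];print(C,np.mean(C,0))
P=cloud(K,W,cv2.medianBlur(z['d'],3)); print('floor',np.median(P[80:110,220:280].reshape(-1,3),0),'rim',np.median(P[60:63,220:290].reshape(-1,3),0))
"
```

```text
[array([ 447.7, -129.9,   96.4]), array([460.2,  67. ,  96.4]), array([602. ,  57.7,  96.4]), array([ 589.3, -140.5,   96.4])] [524.8   -36.425  96.4  ]
floor [477.43101411  13.56463705  62.04591924] rim [458.4891895   18.74374736  96.12882992]
```

{"name": "jog_arm", "arguments": {"series": [[[0, 0, 15], 0], [[0, 0, 32], 0], [[0, 0, 48], 0], [[0, 0, 60], 0], [[0, 0, 66], 0], [[0, 0, 69], 0], [[0, 0, 69], 0]]}}

```text
time_s: 20.2
tcp_pos: [559.9, 10.3, 90.2]
eef_rot: [0.114, 3.14, 0.0]
contact_force: [0.4, -0.6, -1.7]
opening: 20.5
```

{"name": "jog_arm", "arguments": {"series": [[[0, 0, 1], 0], [[0, 0, 2], 0], [[0, 0, 2], 0], [[0, 0, 2], 0]]}}

```text
time_s: 20.6
tcp_pos: [560.2, 10.1, 88.7]
eef_rot: [0.114, 3.139, 0.0]
contact_force: [0.3, 0.3, -0.9]
opening: 19.9
```

{"name": "jog_arm", "arguments": {"series": [[[0, 0, 1], 0], [[0, 0, 2], 0], [[0, 0, 2], 0], [[0, 0, 2], 0]]}}

```text
time_s: 21.0
tcp_pos: [560.2, 10.1, 86.5]
eef_rot: [0.114, 3.139, 0.0]
contact_force: [2.2, 0.1, -0.2]
opening: 20.0
```

{"name": "jog_arm", "arguments": {"series": [[[0, 0, 0], 0], [[0, 0, 0], 0], [[0, 0, 0], 0], [[0, 0, 0], 0]], "grip": 0.5}}

```text
time_s: 21.4
tcp_pos: [559.9, 10.3, 86.3]
eef_rot: [-0.114, -3.139, -0.0]
contact_force: [0.3, 2.7, 1.4]
opening: 42.5
```

{"name": "jog_arm", "arguments": {"series": [[[0, 0, -15], 0], [[0, 0, -35], 0], [[0, 0, -60], 0], [[0, 0, -100], 0], [[0, 20, -140], 0], [[0, 60, -180], 0], [[0, 100, -186], 0], [[0, 140, -186], 0]]}}

```text
time_s: 22.2
tcp_pos: [570.6, 150.9, 276.1]
eef_rot: [0.116, 3.135, 0.001]
contact_force: [-0.2, -0.5, -1.1]
opening: 42.6
```

{"name": "jog_arm", "arguments": {"series": [[[5, 40, 0], 0], [[10, 80, 0], 0], [[15, 120, 0], 0], [[20, 160, 0], 0], [[20, 180, 0], 0], [[20, 180, 0], 0], [[20, 180, 0], 0]], "grip": 1}}

```text
time_s: 22.9
tcp_pos: [563.2, 330.4, 272.7]
eef_rot: [0.114, 3.139, -0.001]
contact_force: [-0.8, 0.2, -0.8]
opening: 85.3
```

```bash
python3 -c "
from h import *
delta(539,302,27,86)
grab('top','t12')
grab('wrist','w12')
tops('w12',b=(0,0,512,290))"
```

```text
tcp [563.2 330.4 272.7] yaxis deg 85.86 tilt [ 0.    -0.001 -1.   ] shift [ 22.2 -29.9 245.7] F [-0.8  0.2 -0.8] op 85.3 t 22.9 q6 0.6
turn (tool z) -0.0025
[228.5, 50.6] 370 [428.1 311.6  56.4] [428.6 312.   59.6] [428.8 312.1  61. ]
[306.5, 62.5] 362 [446.5 399.6  56.4] [447.1 399.   59.5] [447.3 398.5  61. ]
[130.8, 66.6] 379 [436.2 198.5  56.4] [436.8 199.8  59.5] [437.2 200.5  61. ]
[26.1, 151.2] 1842 [531.1  24.6  60.5] [520.   56.8  56.3] [522.5  54.3  61. ]
[6.2, 184.7] 746 [548.4  13.7  63.2] [565.1  20.6  65.1] [562.3  16.6  61. ]
[305.8, 144.9] 288 [540.5 397.2  56.3] [539.7 396.2  59.4] [539.5 395.8  61. ]
[230.2, 149.7] 281 [539.9 302.6  56.4] [538.9 303.3  59.5] [538.6 303.6  61. ]
[196.2, 230.5] 39 [642.5 246.8  64.3] [639.1 250.6  65.9] [642.  248.4  61. ]
[290.5, 258.6] 484 [703.4 374.5  60.5] [689.7 370.5  62.2] [692.8 371.7  61. ]
```

View pics/w12.png

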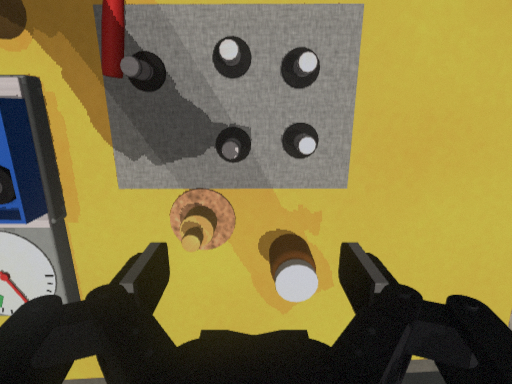

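View pics/t12.png

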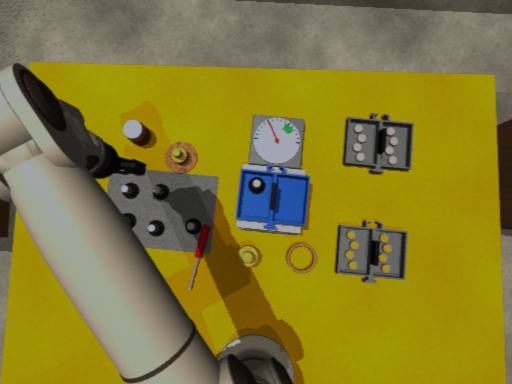

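Foot A stands in the +x,+y slot. Next, a needle reader.

```bash
cat >> h.py <<'E'
def needle(f):
    z=np.load('pics/'+f+'.npz');K,W=ext('top');im=z['im'].astype(int);b=np.zeros(im.shape[:2],bool);b[112:168,248:306]=1
    P=cloud(K,W,cv2.medianBlur(z['d'],3));zd=np.median(P[120:160,258:300,2])
    red=b&(im[...,0]-np.maximum(im[...,1],im[...,2])>40)
    ex=np.array([.9976,-.0685]);ey=np.array([.0685,.9976])
    c=np.array([523.7,-37.5])+180*ex
    def ang(m):
        q=np.array([onplane(K,W,u,v,zd)[:2]-c for v,u in np.argwhere(m)]);return q
    q=ang(red);rr=np.hypot(*q.T);far=q[rr>14]
    a=np.arctan2(far@ex,-(far@-ey)); # from +y toward +x = clockwise from above
    print('dialz',zd.round(1),'n',red.sum(),'needle rad',np.median(a).round(3),np.round(np.std(a),3),'mass',round(np.median(a)/2.1,3),'near centre',q[rr<8].mean(0).round(1))
    g=b&(im[...,1]-np.maximum(im[...,0],im[...,2])>40);q=ang(g);a=np.arctan2(q@ex,q@ey);print('green',a.min().round(2),a.max().round(2))
E
python3 -c "
from h import *
for f in ['top0','t4','t9','t12']: needle(f)"
```

```text
dialz 35.6 n 41 needle rad 1.121 0.058 mass 0.534 near centre [ 0.9 -2.1]
green 1.99 2.51
dialz 35.8 n 46 needle rad 0.023 0.056 mass 0.011 near centre [ 0.7 -1. ]
green 1.99 2.51
dialz 35.6 n 44 needle rad 0.594 0.055 mass 0.283 near centre [ 1.1 -1.7]
green 1.99 2.52
dialz 35.8 n 42 needle rad 1.139 0.055 mass 0.542 near centre [ 0.8 -1.5]
green 1.99 2.52
```

{"name": "jog_arm", "arguments": {"series": [[[11, -15, 40], 0], [[21.5, -29.5, 80], 0], [[21.5, -29.5, 120], 0], [[21.5, -29.5, 160], 0], [[21.5, -29.5, 200], 0], [[21.5, -29.5, 230], 0], [[21.5, -29.5, 245], 0], [[21.5, -29.5, 245], 0]]}}

```text
time_s: 23.8
tcp_pos: [538.9, 301.4, 25.8]
eef_rot: [-0.116, -3.137, 0.003]
contact_force: [0.8, 0.3, 0.9]
opening: 85.6
```

```bash
python3 -c "
from h import *
delta(539.3,302.5,27,86);grab('wrist','w13')"
```

```text
tcp [538.9 301.4  25.8] yaxis deg 85.76 tilt [-0.002 -0.002 -1.   ] shift [-0.3  1.1 -1.2] F [0.8 0.3 0.9] op 85.6 t 23.8 q6 0.58
turn (tool z) -0.0042
```

View pics/w13.png

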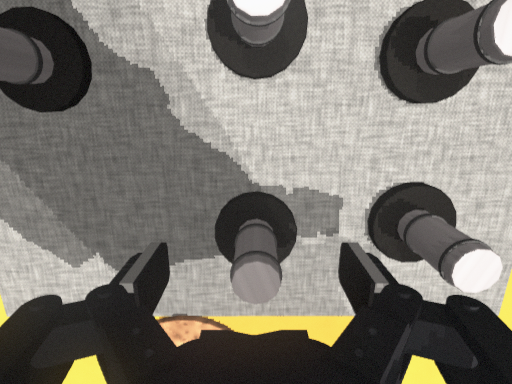

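Foot B's stem at (256,275) is between the fingers.

{"name": "jog_arm", "arguments": {"series": [[[0, 0, 0], 0], [[0, 0, 0], 0], [[0, 0, 0], 0], [[0, 0, 0], 0], [[0, 0, 0], 0], [[0, 0, 0], 0], [[0, 0, 0], 0]], "grip": 0}}

```text
time_s: 24.55
tcp_pos: [539.9, 303.0, 27.9]
eef_rot: [0.114, 3.139, 0.001]
contact_force: [-0.8, -1.1, 5.4]
opening: 20.4
```

{"name": "jog_arm", "arguments": {"series": [[[0, 0, -20], 0], [[0, 0, -50], 0], [[0, 0, -90], 0], [[0, 0, -130], 0], [[0, -5, -160], 0], [[5, -45, -165], 0], [[8, -85, -165], 0], [[12, -125, -165], 0]]}}

```text
time_s: 25.35
tcp_pos: [518.1, 178.0, 191.8]
eef_rot: [-0.113, -3.139, 0.0]
contact_force: [-0.1, -1.4, -2.3]
opening: 20.6
```

```bash
python3 -c "
from h import *
delta(488,-85,190,86)"
```

```text
tcp [518.1 178.  191.8] yaxis deg 85.88 tilt [-0. -0. -1.] shift [  11.1 -264.5    1.9] F [-0.1 -1.4 -2.3] op 20.6 t 25.35 q6 0.4
turn (tool z) -0.0021
```

{"name": "jog_arm", "arguments": {"series": [[[2, -40, 0], 0], [[4, -80, 0], 0], [[6, -120, 0], 0], [[8, -160, 0], 0], [[9, -200, 0], 0], [[10, -240, 0], 0], [[11, -264.5, 0], 0], [[11, -264.5, 0], 0]]}}

```text
time_s: 26.15
tcp_pos: [487.7, -86.5, 191.7]
eef_rot: [-0.12, -3.138, 0.001]
contact_force: [0.6, 0.0, -2.3]
opening: 20.3
```

{"name": "jog_arm", "arguments": {"series": [[[0, 0, 0], 0], [[0, 0, 0], 0]]}}

```text
time_s: 26.35
tcp_pos: [488.3, -83.3, 192.0]
eef_rot: [-0.113, -3.139, -0.0]
contact_force: [0.8, -0.2, -2.4]
opening: 20.6
```

```bash
python3 -c "
from h import *
delta(488,-85,88,86);grab('wrist','w14')"
```

```text
tcp [488.3 -83.3 192. ] yaxis deg 85.86 tilt [-0.001  0.    -1.   ] shift [  0.2  -1.7 104. ] F [ 0.8 -0.2 -2.4] op 20.6 t 26.35 q6 -0.1
turn (tool z) -0.0024
```

View pics/w14.png

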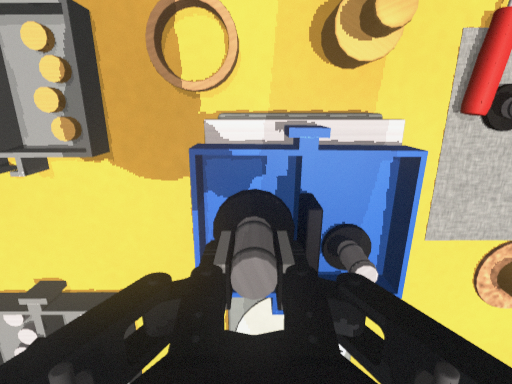

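{"name": "jog_arm", "arguments": {"series": [[[0, -1, 20], 0], [[0, -1, 45], 0], [[0, -1, 70], 0], [[0, -1, 90], 0], [[0, -1, 99], 0], [[0, -1, 104], 0], [[0, -1, 104], 0], [[0, -1, 104], 0]]}}

```text
time_s: 27.2
tcp_pos: [488.8, -84.9, 89.3]
eef_rot: [0.114, 3.138, -0.0]
contact_force: [0.4, -0.2, -2.3]
opening: 20.2
```

{"name": "jog_arm", "arguments": {"series": [[[0, 0, 1], 0], [[0, 0, 2], 0], [[0, 0, 2], 0], [[0, 0, 2], 0]]}}

```text
time_s: 27.6
tcp_pos: [488.5, -85.1, 86.6]
eef_rot: [0.114, 3.139, -0.0]
contact_force: [1.4, -1.0, 0.6]
opening: 20.5
```

{"name": "jog_arm", "arguments": {"series": [[[0, 0, 1], 0], [[0, 0, 2], 0], [[0, 0, 2], 0], [[0, 0, 2], 0]]}}

```text
time_s: 28.0
tcp_pos: [488.4, -85.0, 84.4]
eef_rot: [0.114, 3.139, -0.0]
contact_force: [0.7, -1.5, 0.7]
opening: 20.2
```

{"name": "jog_arm", "arguments": {"series": [[[0, 0, 0], 0], [[0, 0, 0], 0], [[0, 0, 0], 0], [[0, 0, 0], 0]], "grip": 0.5}}

```text
time_s: 28.4
tcp_pos: [488.3, -85.5, 84.6]
eef_rot: [0.115, 3.139, -0.002]
contact_force: [-0.8, -5.7, 2.4]
opening: 42.7
```

{"name": "jog_arm", "arguments": {"series": [[[0, 0, -15], 0], [[0, 0, -35], 0], [[0, 0, -65], 0], [[0, 0, -110], 0], [[0, 10, -155], 0], [[-10, 45, -188], 0], [[-15, 90, -188], 0], [[-20, 135, -188], 0]]}}

```text
time_s: 29.2
tcp_pos: [518.5, 49.7, 274.5]
eef_rot: [0.116, 3.137, 0.001]
contact_force: [1.0, 0.2, -0.6]
opening: 42.7
```

{"name": "jog_arm", "arguments": {"series": [[[-5, 40, 0], 0], [[-10, 85, 0], 0], [[-15, 130, 0], 0], [[-20, 175, 0], 0], [[-25, 220, 0], 0], [[-30, 265, 0], 0], [[-30, 300, 0], 0], [[-30, 330, 0], 0]], "grip": 1}}

```text
time_s: 30.0
tcp_pos: [571.4, 377.5, 272.5]
eef_rot: [-0.112, -3.139, -0.001]
contact_force: [0.3, -0.7, -0.8]
opening: 85.4
```

{"name": "jog_arm", "arguments": {"series": [[[0, 0, 0], 0], [[0, 0, 0], 0], [[0, 0, 0], 0]]}}

```text
time_s: 30.3
tcp_pos: [571.9, 374.5, 272.9]
eef_rot: [0.115, 3.139, 0.0]
contact_force: [0.2, 0.3, -0.0]
opening: 85.4
```

```bash
python3 -c "
from h import *
delta(540,396.5,27,86)
grab('top','t15')
grab('wrist','w15')
tops('w15',b=(0,0,512,290));needle('t15')"
```

```text
tcp [571.9 374.5 272.9] yaxis deg 85.81 tilt [ 0.  0. -1.] shift [ 33.5  19.5 245.9] F [ 0.2  0.3 -0. ] op 85.4 t 30.3 q6 0.65
turn (tool z) -0.0033
[188.5, 45.2] 379 [427.4 311.9  56.4] [428.5 312.7  59.5] [428.8 313.1  61. ]
[267.2, 57.5] 362 [446.6 399.6  56.3] [447.4 399.5  59.5] [447.6 399.4  61. ]
[90.5, 61.5] 396 [436.4 198.4  56.3] [437.  200.1  59.5] [437.3 201.   61. ]
[269.5, 140.5] 287 [540.7 397.5  56.4] [539.9 396.9  59.6] [539.7 396.7  61. ]
[4.9, 188.0] 489 [570.1  48.3  60.5] [577.8  56.3  58.2] [574.9  58.2  61. ]
[162.9, 227.4] 44 [645.6 248.   64. ] [640.  252.3  65.7] [643.1 249.5  61. ]
[260.5, 254.7] 477 [700.5 375.1  60.5] [689.6 375.9  62.2] [692.7 375.7  61. ]
dialz 35.7 n 40 needle rad 1.595 0.042 mass 0.759 near centre [ 0.  -1.7]
green 1.99 2.52
```

View pics/w15.png

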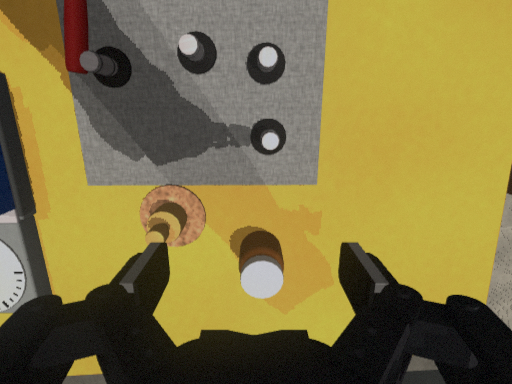

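View pics/t15.png

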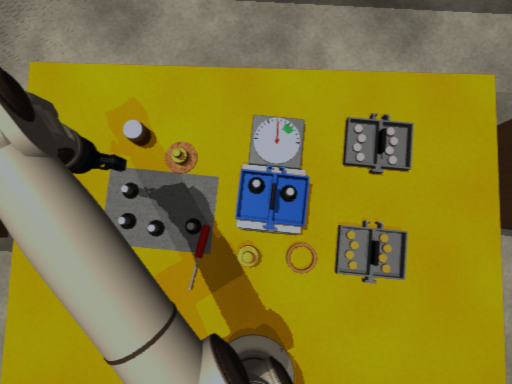

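The needle rests at about 1.55 rad (0.74 kg), which is below green. But the second foot shows at top (289,193), farther toward +x than where I put it, so I'll check that.

```bash
python3 - <<'E'
from h import *
z=np.load('pics/t15.npz');K,W=ext('top');P=cloud(K,W,cv2.medianBlur(z['d'],3))
m=np.zeros(P.shape[:2],bool);m[165:235,235:310]=1
m&=(P[...,2]>98)
for n,c,l in comps(m,P,5): print(n,c,P[l].mean(0).round(1),np.ptp(P[l],0).round(1))
im=cv2.imread('pics/t15.png');cv2.imwrite('pics/c15.png',cv2.resize(im[108:238,230:315],None,fx=4.5,fy=4.5,interpolation=cv2.INTER_CUBIC))
E
```

```text
57 [256.5, 183.1] [559.4   5.8 113.8] [23.  20.1  9.4]
117 [273.0, 196.0] [522.9 -40.9 129.3] [67.  15.8 29.8]
57 [290.1, 191.5] [538.4 -89.3 113. ] [19.6 22.6  9.9]
```

View pics/c15.png

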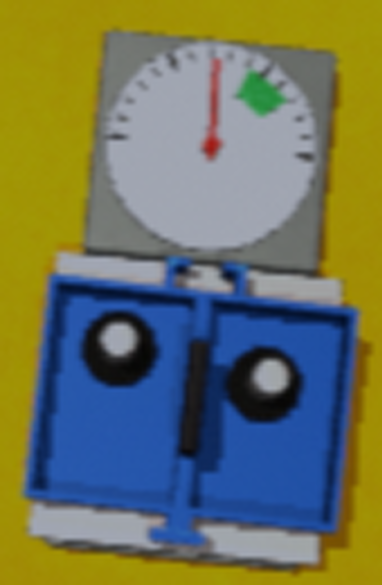

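Foot 2 was knocked along its compartment to about (538,-89). It's upright and still in the bin, which looks like the stated disturbance. The bin itself hasn't moved, so that's fine. Next is foot C at (540,397).

{"name": "jog_arm", "arguments": {"series": [[[16, 10, 40], 0], [[33, 20, 80], 0], [[33, 20, 120], 0], [[33, 20, 160], 0], [[33, 20, 200], 0], [[33, 20, 230], 0], [[33, 20, 245], 0], [[33, 20, 245], 0]]}}

```text
time_s: 31.2
tcp_pos: [539.8, 396.2, 25.7]
eef_rot: [-0.116, -3.137, 0.003]
contact_force: [-0.9, 0.5, -0.3]
opening: 85.2
```

```bash
python3 -c "
from h import *
delta(540.3,397,27,86);grab('wrist','w16')"
```

```text
tcp [539.8 396.2  25.7] yaxis deg 85.78 tilt [-0.002 -0.002 -1.   ] shift [-0.4  0.8 -1.3] F [-0.9  0.5 -0.3] op 85.2 t 31.2 q6 0.71
turn (tool z) -0.0038
```

View pics/w16.png

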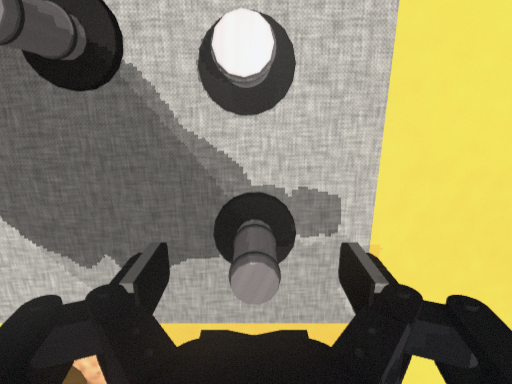

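Foot C's stem at (255,275) is between the fingers.

{"name": "jog_arm", "arguments": {"series": [[[0, 0, 0], 0], [[0, 0, 0], 0], [[0, 0, 0], 0], [[0, 0, 0], 0], [[0, 0, 0], 0], [[0, 0, 0], 0], [[0, 0, 0], 0]], "grip": 0}}

```text
time_s: 31.95
tcp_pos: [540.8, 397.7, 27.9]
eef_rot: [0.114, 3.139, 0.001]
contact_force: [-0.3, -0.1, 6.8]
opening: 20.1
```

{"name": "jog_arm", "arguments": {"series": [[[0, 0, -20], 0], [[0, 0, -50], 0], [[0, 0, -90], 0], [[0, 0, -130], 0], [[0, -10, -140], 0], [[2, -50, -140], 0], [[6, -90, -140], 0], [[8, -130, -140], 0]]}}

```text
time_s: 32.75
tcp_pos: [522.1, 266.9, 165.8]
eef_rot: [-0.113, -3.138, 0.002]
contact_force: [0.7, -0.4, -1.3]
opening: 20.2
```

```bash
python3 -c "
from h import *
delta(495,15,165,86)"
```

```text
tcp [522.1 266.9 165.8] yaxis deg 85.87 tilt [-0.002 -0.001 -1.   ] shift [   8.9 -253.2    1.1] F [ 0.7 -0.4 -1.3] op 20.2 t 32.75 q6 0.54
turn (tool z) -0.0023
```

{"name": "jog_arm", "arguments": {"series": [[[2, -40, 0], 0], [[4, -80, 0], 0], [[5, -120, 0], 0], [[6, -160, 0], 0], [[7, -200, 0], 0], [[8, -235, 0], 0], [[9, -253, 0], 0], [[9, -253, 0], 0]]}}

```text
time_s: 33.55
tcp_pos: [494.9, 14.6, 166.3]
eef_rot: [-0.119, -3.138, 0.001]
contact_force: [-0.1, -0.2, -1.5]
opening: 20.7
```

{"name": "jog_arm", "arguments": {"series": [[[0, 0, 0], 0], [[0, 0, 0], 0], [[0, 0, 0], 0]]}}

```text
time_s: 33.85
tcp_pos: [495.7, 17.6, 167.0]
eef_rot: [-0.112, -3.139, -0.0]
contact_force: [-0.1, -0.1, -1.9]
opening: 20.2
```

```bash
python3 -c "
from h import *
delta(495,15,85,86);grab('wrist','w17')"
```

```text
tcp [495.7  17.6 167. ] yaxis deg 85.9 tilt [-0.  0. -1.] shift [ 0.5 -2.6 82. ] F [-0.1 -0.1 -1.9] op 20.2 t 33.85 q6 0.11
turn (tool z) -0.0017
```

View pics/w17.png

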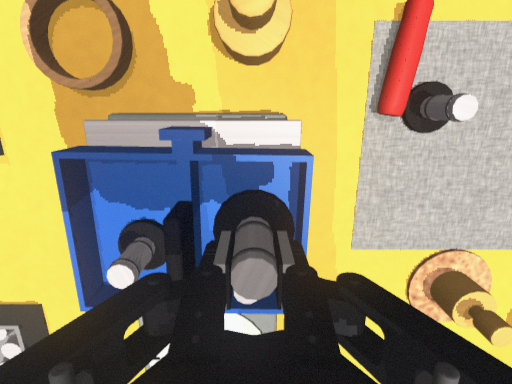

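{"name": "jog_arm", "arguments": {"series": [[[0.5, -1.5, 20], 0], [[0.5, -2, 40], 0], [[0.5, -2, 60], 0], [[0.5, -2, 75], 0], [[0.5, -2, 82], 0], [[0.5, -2, 83], 0], [[0.5, -2, 83], 0]]}}

```text
time_s: 34.6
tcp_pos: [495.4, 14.9, 84.9]
eef_rot: [0.114, 3.139, 0.0]
contact_force: [-0.0, -0.9, -1.2]
opening: 20.8
```

{"name": "jog_arm", "arguments": {"series": [[[0, 0, 1], 0], [[0, 0, 2], 0], [[0, 0, 2], 0], [[0, 0, 2], 0]]}}

```text
time_s: 35.0
tcp_pos: [495.3, 14.8, 82.6]
eef_rot: [0.114, 3.139, 0.0]
contact_force: [-0.1, 1.1, -0.7]
opening: 20.5
```

{"name": "jog_arm", "arguments": {"series": [[[0, 0, 1], 0], [[0, 0, 2], 0], [[0, 0, 2], 0], [[0, 0, 2], 0]]}}

```text
time_s: 35.4
tcp_pos: [495.2, 14.8, 80.4]
eef_rot: [0.114, 3.139, -0.0]
contact_force: [0.7, -0.2, -0.1]
opening: 20.6
```

Fully carried. Release, retreat, and read.

{"name": "jog_arm", "arguments": {"series": [[[0, 0, 0], 0], [[0, 0, 0], 0], [[0, 0, 0], 0], [[0, 0, 0], 0]], "grip": 0.5}}

```text
time_s: 35.8
tcp_pos: [495.0, 14.7, 80.2]
eef_rot: [-0.114, -3.139, 0.001]
contact_force: [0.5, -0.2, -0.9]
opening: 42.6
```

{"name": "jog_arm", "arguments": {"series": [[[0, 0, -15], 0], [[0, 0, -35], 0], [[0, 0, -65], 0], [[0, 0, -110], 0], [[0, 10, -155], 0], [[0, 45, -192], 0], [[5, 90, -192], 0], [[10, 135, -192], 0]]}}

```text
time_s: 36.6
tcp_pos: [495.2, 151.3, 275.0]
eef_rot: [0.117, 3.136, 0.001]
contact_force: [0.0, 0.5, -0.1]
opening: 42.9
```

{"name": "jog_arm", "arguments": {"series": [[[0, 40, 0], 0], [[0, 80, 0], 0], [[0, 120, 0], 0], [[0, 150, 0], 0], [[0, 150, 0], 0], [[0, 150, 0], 0], [[0, 150, 0], 0], [[0, 150, 0], 0]], "grip": 1}}

```text
time_s: 37.4
tcp_pos: [506.0, 298.8, 273.0]
eef_rot: [0.116, 3.139, 0.0]
contact_force: [-0.2, -0.2, 0.0]
opening: 85.4
```

```bash
python3 - <<'E'
from h import *
delta(540,396.5,27,86)
grab('top','t18')
grab('wrist','w18')
tops('w18',b=(0,0,512,290));needle('t18')
z=np.load('pics/t18.npz');K,W=ext('top');P=cloud(K,W,cv2.medianBlur(z['d'],3))
m=np.zeros(P.shape[:2],bool);m[165:235,235:310]=1
m&=(P[...,2]>96)
for n,c,l in comps(m,P,5): print(n,c,P[l].mean(0).round(1),np.ptp(P[l],0).round(1))
im=cv2.imread('pics/t18.png');cv2.imwrite('pics/c18.png',cv2.resize(im[108:238,230:315],None,fx=4.5,fy=4.5,interpolation=cv2.INTER_CUBIC))
E
```

```text
tcp [506.  298.8 273. ] yaxis deg 85.76 tilt [ 0.001  0.    -1.   ] shift [-26.6  99.9 246. ] F [-0.2 -0.2  0. ] op 85.4 t 37.4 q6 0.61
turn (tool z) -0.0042
[15.4, 54.5] 1499 [354.   35.7  58.1] [358.2  38.6  54.3] [358.1  43.7  61. ]
[259.0, 101.2] 323 [427.4 311.8  56.4] [427.5 311.7  59.6] [427.5 311.6  61. ]
[333.2, 112.2] 318 [446.8 399.6  56.4] [446.3 398.1  59.6] [446.2 398.   61. ]
[165.3, 116.1] 319 [436.3 198.8  56.4] [436.2 199.4  59.5] [436.2 200.   61. ]
[61.2, 191.8] 1064 [529.   24.5  60.5] [518.1  55.3  60.7] [518.9  52.8  61. ]
[26.5, 203.2] 3499 [530.4  -3.8  60.5] [534.6   6.8  60.6] [530.7   4.2  61. ]
[23.0, 263.8] 34 [614.4 -24.2  63.1] [615.4 -23.8  64.2] [616.6 -26.7  61. ]
[222.7, 267.6] 56 [644.7 245.5  60.5] [638.9 247.6  66. ] [642.6 246.8  61. ]
[315.9, 286.6] 164 [688.1 376.6  58.2] [684.3 375.3  57.7] [682.4 374.9  61. ]
dialz 35.6 n 44 needle rad 1.96 0.06 mass 0.933 near centre [ 0.  -1.3]
green 2.04 2.52
51 [257.8, 183.8] [557.8   2.1 111.6] [20.8 20.1  9.3]
122 [274.8, 196.5] [521.9 -45.9 126.3] [68.8 15.5 30.7]
54 [291.6, 191.4] [539.  -93.8 110.9] [20.6 20.3 11.8]
53 [255.2, 207.1] [491.8   7.3 111.2] [22.7 19.9  9.1]
```

View pics/c18.png

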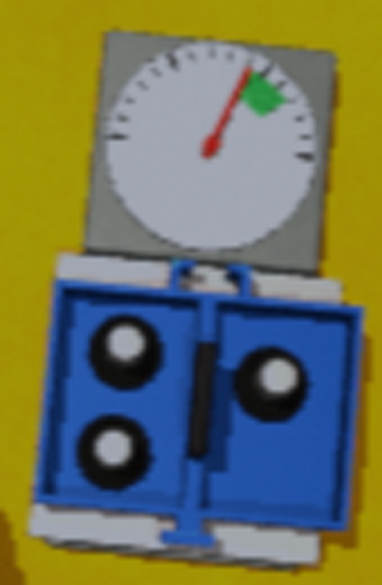

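View pics/w18.png

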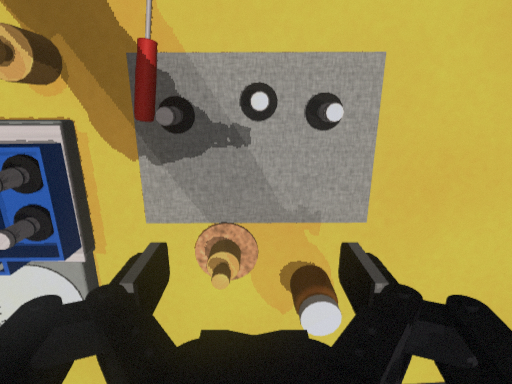

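The bin seems to have shifted slightly toward -y, and the needle is right at the lower edge of green. I need a close look at both from the wrist camera.

```bash
python3 - <<'E'
from h import *
delta(640,-50,225,86)
E
```

```text
tcp [506.  298.9 272.8] yaxis deg 85.76 tilt [ 0.001  0.    -1.   ] shift [-159.4 -338.1   47.8] F [ 0.2 -0.1  0.1] op 85.4 t 37.5 q6 0.61
turn (tool z) -0.0041
```

{"name": "jog_arm", "arguments": {"series": [[[-20, -42, 0], 0], [[-40, -85, 0], 0], [[-60, -127, 0], 0], [[-80, -170, 0], 0], [[-100, -212, 0], 0], [[-120, -255, 0], 0], [[-140, -297, 0], 0], [[-159, -338, 10], 0]]}}

```text
time_s: 38.3
tcp_pos: [640.3, -51.5, 263.8]
eef_rot: [0.116, 3.137, -0.0]
contact_force: [0.9, 0.6, 0.8]
opening: 85.0
```

{"name": "jog_arm", "arguments": {"series": [[[0, 0, 19], 0], [[0, 0, 38], 0], [[0, 0, 38], 0], [[0, 0, 38], 0]]}}

```text
time_s: 38.7
tcp_pos: [639.5, -49.1, 224.9]
eef_rot: [-0.115, -3.139, 0.0]
contact_force: [0.5, 0.6, -0.3]
opening: 85.5
```

```bash
python3 - <<'E'
from h import *
delta(640,-50,225,86)
grab('wrist','w19')
E
```

```text
tcp [639.5 -49.1 224.9] yaxis deg 85.81 tilt [-0. -0. -1.] shift [-0.6 -0.8 -0.1] F [ 0.5  0.6 -0.3] op 85.5 t 38.7 q6 -0.0
turn (tool z) -0.0034
```

View pics/w19.png

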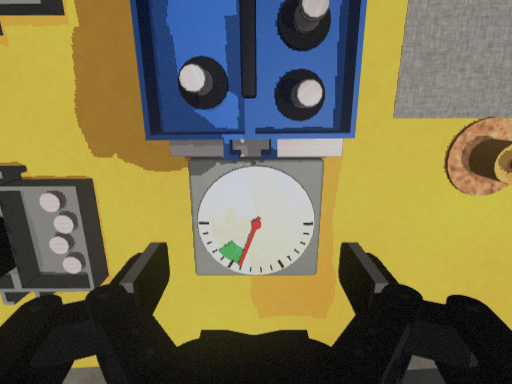

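```bash
cat > nw.py <<'E'
from h import *
import sys
def nw(f):
    z=np.load('pics/'+f+'.npz');s=dict(tcp_pos=z['tp'],eef_rot=z['er']);K,W=ext('wrist',s);im=z['im'].astype(int)
    zd=36
    b=np.zeros(im.shape[:2],bool);b[160:280,188:325]=1
    ex=np.array([.9976,-.0685]);ey=np.array([.0685,.9976])
    red=b&(im[...,0]-np.maximum(im[...,1],im[...,2])>60)
    g=b&(im[...,1]-np.maximum(im[...,0],im[...,2])>40)
    # dial circle: white pixels hull
    w=b&(im.min(2)>140); w[:170]=0
    Q=lambda m: np.array([onplane(K,W,u,v,zd)[:2] for v,u in np.argwhere(m)])
    c,rad=cv2.minEnclosingCircle(Q(w|red|g).astype(np.float32)) if 0 else (None,None)
    qr=Q(red);
    # hub: densest end
    ctr=np.array([523.6,-37.5])+180*ex
    rr=np.hypot(*(qr-ctr).T);hub=qr[rr<7].mean(0);
    print('nominal ctr',ctr.round(1),'hub',hub.round(1))
    far=qr[np.hypot(*(qr-hub).T)>12]-hub
    v=far.mean(0);a=np.arctan2(v@ex,v@ey)
    line=cv2.fitLine(qr.astype(np.float32),2,0,.01,.01).ravel();l=line[:2]*np.sign(line[:2]@v)
    print('needle',a.round(3),'line fit',np.arctan2(l@ex,l@ey).round(3))
    q=Q(g)-hub;ag=np.arctan2(q@ex,q@ey);print('green',np.percentile(ag,[0,3,97,100]).round(3))
    x,y=195,165;cv2.imwrite('pics/'+f+'c.png',cv2.resize(z['im'][160:280,188:325,::-1],None,fx=5,fy=5,interpolation=cv2.INTER_CUBIC)[:600,:700])
    # black ticks check
nw(sys.argv[1])
E
python3 nw.py w19
```

```text
nominal ctr [703.2 -49.8] hub [704.  -50.1]
needle 1.924 line fit 1.925
green [1.99  2.012 2.494 2.514]
```

View pics/w19c.png

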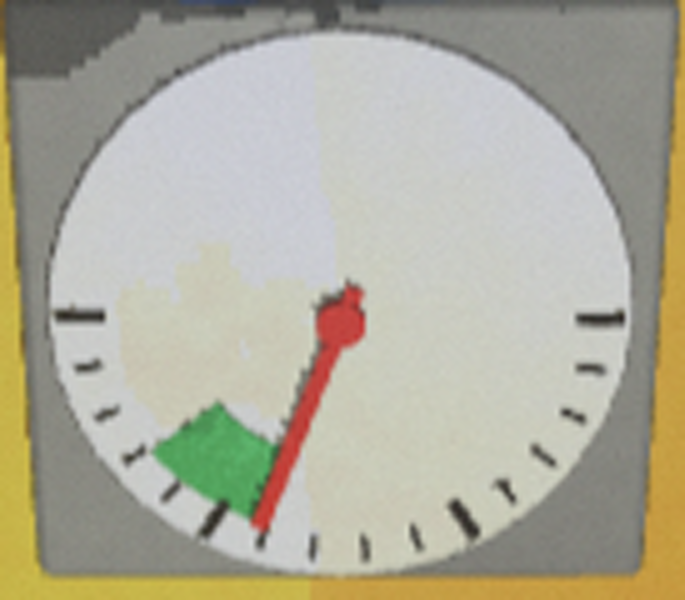

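The needle lies right at the green sector's lower edge: 1.925 against 1.93. The dial ticks are 0.1 kg apart, so I'll take closer pictures and calibrate on those.

{"name": "jog_arm", "arguments": {"series": [[[-25, 0, 20], 0], [[-50, 0, 45], 0], [[-50, 2, 75], 0], [[-50, 3, 95], 0], [[-50, 3, 105], 0], [[-50, 3, 105], 0], [[-50, 3, 105], 0]]}}

```text
time_s: 39.45
tcp_pos: [690.4, -49.5, 121.3]
eef_rot: [0.114, 3.137, -0.0]
contact_force: [-0.8, -0.0, 0.1]
opening: 85.1
```

```bash
python3 - <<'E'
from h import *
delta(640,-50,225,86)
im=[]
for k in range(4): im.append(grab('wrist','w20_%d'%k)[0].astype(float))
a=np.mean(im,0).astype(np.uint8)
z=np.load('pics/w20_3.npz');np.savez('pics/w20.npz',im=a,d=z['d'],tp=z['tp'],er=z['er'])
cv2.imwrite('pics/w20.png',a[:,:,::-1])
E
```

```text
tcp [690.4 -49.5 121.3] yaxis deg 85.84 tilt [ 0.002 -0.    -1.   ] shift [  50.    -4.2 -103.8] F [-0.8 -0.   0.1] op 85.1 t 39.45 q6 0.0
turn (tool z) -0.0028
```

View pics/w20.png

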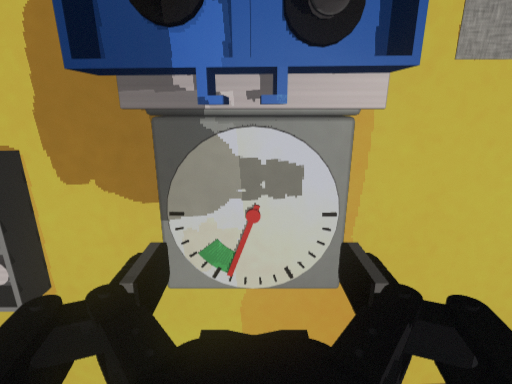

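```bash
cat > rect.py <<'E'
from h import *
import sys
def rect(f,zd=36.,out=None):
    z=np.load('pics/'+f+'.npz');s=dict(tcp_pos=z['tp'],eef_rot=z['er']);K,W=ext('wrist',s)
    im=z['im']
    ex=np.array([.9976,-.0685]);ey=np.array([.0685,.9976]);c=np.array([703.4,-50.])
    # rect image: right=+y? use columns = -ey, up = +ex  (top-down, 4px/mm)
    S=4;N=580
    T=np.linalg.inv(W)
    pts=[];src=[]
    for a,b in [(-60,-60),(60,-60),(60,60),(-60,60)]:
        w=np.r_[c+a*ex+b*ey,zd,1];p=T@w;src.append([K[0,0]*p[0]/-p[2]+K[0,2],K[1,1]*-p[1]/-p[2]+K[1,2]]);pts.append([N/2-S*b,N/2-S*a])
    H=cv2.getPerspectiveTransform(np.float32(src),np.float32(pts))
    R=cv2.warpPerspective(im,H,(N,N),flags=cv2.INTER_CUBIC)
    cv2.imwrite('pics/'+f+'r.png',R[:,:,::-1])
    I=R.astype(int)
    red=(I[...,0]-np.maximum(I[...,1],I[...,2])>70).astype(np.uint8)
    yy,xx=np.nonzero(red)
    # hub by erosion
    hubm=cv2.morphologyEx(red,cv2.MORPH_OPEN,np.ones((15,15)));hy,hx=np.nonzero(hubm);hub=np.array([hx.mean(),hy.mean()])
    # circle of dial
    dial=(I.min(2)>95).astype(np.uint8)
    P=np.stack([xx,yy],1).astype(np.float32);l=cv2.fitLine(P,2,0,.01,.01).ravel()
    d=l[:2]; far=P[np.hypot(*(P-hub).T)>60].mean(0)-hub; d=d*np.sign(d@far)
    A=lambda v: np.arctan2(-v[1],-v[0])
    print('hub',hub,'n',len(P),'line',A(d).round(4),'hub->far',A(far).round(4),'tip radius mm',np.hypot(*(P-hub).T).max()/S)
    g=(I[...,1]-np.maximum(I[...,0],I[...,2])>30).astype(np.uint8);gy,gx=np.nonzero(g);q=np.stack([gx,gy],1)-hub;rg=np.hypot(*q.T)/S;ag=np.arctan2(-q[:,1],-q[:,0]);print('green r',rg.min(),rg.max(),'ang',np.percentile(ag,[0,1,99,100]))
    for lo,hi in [(38,44),(44,50),(50,54)]:
        k=(rg>lo)&(rg<hi); print(lo,hi,np.percentile(ag[k],[0,2,98,100]).round(3) if k.sum() else None)
    # ticks: dark comps
    gray=I.max(2);yy,xx=np.mgrid[:N,:N]
    rr=np.hypot(xx-hub[0],yy-hub[1])/S
    dk=(gray<95)&(rr>46)&(rr<57.5)
    for n,c2,lm in comps(dk,None,15):
        py,px=np.nonzero(lm);v=np.array([px.mean(),py.mean()])-hub;print('tick',n,(np.hypot(*v)/S).round(1),A(v).round(4),'kg',(A(v)/2.1).round(3))
rect(sys.argv[1])
E
python3 rect.py w20; python3 rect.py w20_0|head -1;python3 rect.py w20_2|head -1
```

```text
hub [292.01649863 282.46929423] n 5947 line 1.9313 hub->far 1.9318 tip radius mm 61.30679084743512
green r 36.887468045212714 59.29904463223077 ang [1.98179602 1.99798925 2.52571062 2.54376732]
38 44 [1.999 2.016 2.529 2.544]
44 50 [1.993 2.007 2.521 2.533]
50 54 [1.987 2.002 2.516 2.527]
tick 129 51.0 1.9892 kg 0.947
tick 37 57.1 1.0382 kg 0.494
tick 16 57.3 2.1184 kg 1.009
hub [292.09587156 281.90550459] n 5925 line 1.9314 hub->far 1.9315 tip radius mm 61.167204267965616
hub [293.80892608 276.91259879] n 5938 line 1.9314 hub->far 1.932 tip radius mm 60.00165181623471
```

View pics/w20r.png

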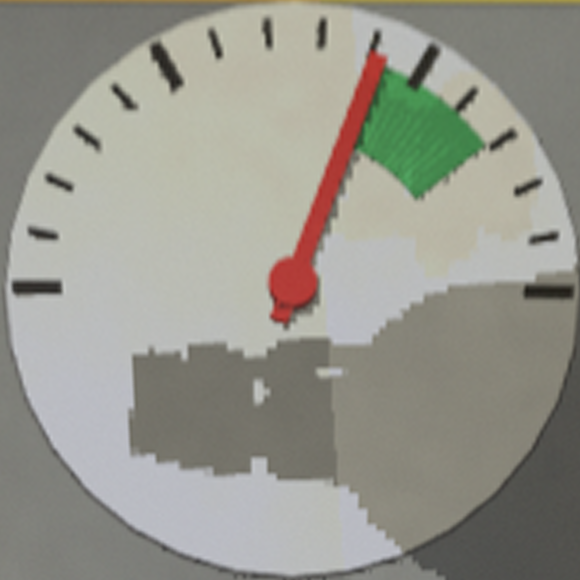

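```bash
cat > tick.py <<'E'
from h import *
import sys
from scipy.optimize import least_squares
f=sys.argv[1]
R=cv2.imread('pics/'+f+'r.png');I=R[:,:,::-1].astype(int);N=580
# dial circle: fit to edge between white disc and grey base, using ticks only instead
gray=I.max(2).astype(np.uint8)
loc=cv2.blur(gray,(41,41)).astype(int)
yy,xx=np.mgrid[:N,:N]
c0=np.array([float(sys.argv[2]),float(sys.argv[3])]) if len(sys.argv)>2 else np.array([293,289.5])
rr=np.hypot(xx-c0[0],yy-c0[1])
dk=(gray<105)&(rr>225)&(rr<281)&(yy<310)
T=[]
for n,c,l in comps(dk,None,40):
    v=np.array(c)-c0; a=np.arctan2(-v[1],-v[0]); k=round(a/.21)
    if n<1200 and abs(a/.21-k)<.25: T.append((k,c[0],c[1],n))
T=np.array(T)
def res(p,T=T):
    v=T[:,1:3]-p[:2];a=np.arctan2(-v[:,1],-v[:,0]);return a-T[:,0]*.21-p[2]
o=least_squares(res,[*c0,0]);print('centre',o.x[:2].round(2),'offset',o.x[2].round(4));print(np.c_[T,res(o.x)].round(3))
red=(I[...,0]-np.maximum(I[...,1],I[...,2])>70).astype(np.uint8);ys,xs=np.nonzero(red)
P=np.stack([xs,ys],1).astype(np.float32);l=cv2.fitLine(P,2,0,.01,.01).ravel();d=l[:2]*(-1 if l[1]>0 else 1)
a=np.arctan2(-d[1],-d[0])
print('needle raw',a.round(4),'corrected',(a-o.x[2]).round(4))
# edges of the needle shaft per row -> centre line
pts=[]
for y in range(80,240):
    x=np.nonzero(red[y])[0]
    if len(x)>4: pts.append((x.mean(),y))
l=cv2.fitLine(np.float32(pts),2,0,.01,.01).ravel();d=l[:2]*(-1 if l[1]>0 else 1);a=np.arctan2(-d[1],-d[0]);print('shaft',a.round(4),(a-o.x[2]).round(4))
g=(I[...,1]-np.maximum(I[...,0],I[...,2])>30);gy,gx=np.nonzero(g);q=np.stack([gx,gy],1)-o.x[:2];ag=np.arctan2(-q[:,1],-q[:,0])-o.x[2];rg=np.hypot(*q.T)
for lo,hi in [(150,170),(170,190),(190,210),(210,225)]:
    k=(rg>lo)&(rg<hi);print('green',lo,hi,np.percentile(ag[k],[0,1,99,100]).round(3))
E
python3 tick.py w20
```

```text
centre [290.96 288.65] offset 0.0086
[[ 7.000e+00  2.674e+02  3.250e+01  1.640e+02  0.000e+00]
 [ 8.000e+00  3.216e+02  3.290e+01  1.790e+02  1.000e-03]
 [ 6.000e+00  2.152e+02  4.410e+01  1.680e+02  2.000e-03]
 [ 9.000e+00  3.750e+02  4.070e+01  1.080e+02 -1.000e-03]
 [ 5.000e+00  1.661e+02  6.620e+01  6.150e+02  1.000e-03]
 [ 1.000e+01  4.226e+02  6.770e+01  5.800e+02 -0.000e+00]
 [ 4.000e+00  1.232e+02  9.750e+01  2.010e+02  2.000e-03]
 [ 1.100e+01  4.654e+02  1.003e+02  2.010e+02 -1.000e-03]
 [ 3.000e+00  8.670e+01  1.370e+02  1.890e+02  0.000e+00]
 [ 1.200e+01  5.025e+02  1.394e+02  2.050e+02 -1.000e-03]
 [ 2.000e+00  5.850e+01  1.823e+02  1.700e+02  0.000e+00]
 [ 1.300e+01  5.268e+02  1.870e+02  1.850e+02 -4.000e-03]
 [ 1.000e+00  4.210e+01  2.338e+02  1.890e+02 -2.000e-03]
 [ 1.400e+01  5.437e+02  2.377e+02  1.790e+02 -6.000e-03]
 [ 0.000e+00  3.560e+01  2.870e+02  5.670e+02 -2.000e-03]
 [-1.500e+01  5.487e+02  2.914e+02  7.700e+02  1.000e-02]]
needle raw 1.9313 corrected 1.9227
shaft 1.93 1.9214
green 150 170 [1.989 1.997 2.5   2.507]
green 170 190 [1.98  1.988 2.496 2.503]
green 190 210 [1.977 1.984 2.494 2.5  ]
green 210 225 [1.971 1.979 2.492 2.498]
```

{"name": "jog_arm", "arguments": {"series": [[[8, 12, -5], 0], [[12, 18, -10], 0], [[12, 18, -10], 0], [[12, 18, -10], 0]]}}

```text
time_s: 40.05
tcp_pos: [679.3, -30.2, 129.9]
eef_rot: [0.113, 3.139, -0.0]
contact_force: [0.2, -0.2, 0.1]
opening: 85.0
```

```bash
python3 - <<'E'
from h import *
im=[]
for k in range(4): im.append(grab('wrist','w21_%d'%k)[0].astype(float))
a=np.mean(im,0).astype(np.uint8)
z=np.load('pics/w21_3.npz');np.savez('pics/w21.npz',im=a,d=z['d'],tp=z['tp'],er=z['er'])
K,W=ext('top')
for f in ['top0','t4','t9','t12','t15','t18']:
    z=np.load('pics/'+f+'.npz');im=z['im'].astype(float);b=np.zeros(im.shape[:2],bool);b[112:168,248:306]=1
    w=np.clip(im[...,0]-np.maximum(im[...,1],im[...,2])-10,0,None)*b;w[w<15]=0
    ys,xs=np.nonzero(w);ww=w[ys,xs];q=np.array([onplane(K,W,u,v,36)[:2] for u,v in zip(xs,ys)])
    m=np.average(q,axis=0,weights=ww);C=np.cov((q-m).T,aweights=ww);e,V=np.linalg.eigh(C);d=V[:,1]
    ex=np.array([.9976,-.0685]);ey=np.array([.0685,.9976])
    # orient: away from hub
    hub=np.array([703.3,-50]);d=d*np.sign(d@(m-hub));print(f,np.arctan2(d@ex,d@ey).round(3))
E
python3 rect.py w21|head -1;python3 tick.py w21
```

```text
top0 0.698
t4 0.269
t9 0.45
t12 -2.543
t15 -2.419
t18 -2.411
hub [294.38579137 281.3794964 ] n 5891 line 1.9305 hub->far 1.9305 tip radius mm 60.700790556173736
centre [291.48 289.41] offset 0.0092
[[ 7.000e+00  2.681e+02  3.320e+01  1.540e+02  1.000e-03]
 [ 8.000e+00  3.220e+02  3.470e+01  1.500e+02  1.000e-03]
 [ 6.000e+00  2.161e+02  4.540e+01  1.690e+02  2.000e-03]
 [ 9.000e+00  3.759e+02  4.170e+01  9.000e+01  0.000e+00]
 [ 5.000e+00  1.668e+02  6.680e+01  6.160e+02  1.000e-03]
 [ 1.000e+01  4.231e+02  6.840e+01  5.470e+02 -1.000e-03]
 [ 4.000e+00  1.236e+02  9.840e+01  2.100e+02  1.000e-03]
 [ 1.100e+01  4.657e+02  1.011e+02  1.670e+02 -2.000e-03]
 [ 3.000e+00  8.790e+01  1.377e+02  1.900e+02  1.000e-03]
 [ 1.200e+01  5.022e+02  1.405e+02  1.770e+02 -3.000e-03]
 [ 2.000e+00  5.990e+01  1.832e+02  1.650e+02  1.000e-03]
 [ 1.000e+00  4.320e+01  2.343e+02  1.730e+02 -1.000e-03]
 [ 1.400e+01  5.440e+02  2.385e+02  1.610e+02 -7.000e-03]
 [ 0.000e+00  3.690e+01  2.879e+02  5.750e+02 -3.000e-03]
 [-1.500e+01  5.497e+02  2.921e+02  6.100e+02  1.000e-02]]
needle raw 1.9305 corrected 1.9213
shaft 1.9296 1.9204
green 150 170 [1.994 2.003 2.499 2.508]
green 170 190 [1.983 1.99  2.497 2.503]
green 190 210 [1.977 1.985 2.495 2.5  ]
green 210 225 [1.975 1.98  2.493 2.498]
```

Two viewpoints agree: 1.921 ± 0.003 rad with the tick calibration (residuals about 2 mrad, green top edge reads 2.50). That's just below 1.93, so another foot is needed, and even a 270 g foot keeps it below 2.50. First I'll check the bin's centring from w19.

```bash
python3 - <<'E'
from h import *
z=np.load('pics/w19.npz');s=dict(tcp_pos=z['tp'],eef_rot=z['er']);K,W=ext('wrist',s)
P=cloud(K,W,cv2.medianBlur(z['d'],3))
for u,v in [(146,139),(356,137)]: print('rim',onplane(K,W,u,v,87.2).round(1))
for u,v in [(171,156),(342,154)]: print('pan',onplane(K,W,u,v,49.2).round(1))
im=z['im'];cv2.imwrite('pics/w19b.png',cv2.resize(im[:170,120:380,::-1],None,fx=3,fy=3,interpolation=cv2.INTER_CUBIC))
m=np.zeros(P.shape[:2],bool);m[:110,230:270]=1;m&=(P[...,2]>110)
q=P[m];print('grip',q.mean(0),np.ptp(q,0),cv2.fitLine(q[:,:2].astype(np.float32),2,0,.01,.01).ravel())
m=np.zeros(P.shape[:2],bool);m[:130,150:370]=1;m&=(P[...,2]>102)&(P[...,2]<125)
for n,c,l in comps(m,P,40): print(n,c,((P[l].min(0)+P[l].max(0))/2).round(1),np.ptp(P[l],0).round(1))
# bins earlier vs now with top cam: blue mask centroid
for f in ['t9','t12','t15','t18']:
    z=np.load('pics/'+f+'.npz');h=cv2.cvtColor(z['im'],cv2.COLOR_RGB2HSV);b=((h[...,0]>100)&(h[...,0]<130)&(h[...,1]>120)).astype(np.uint8);b[:,315:]=0
    c=max(cv2.findContours(b,0,2)[0],key=cv2.contourArea);print(f,cv2.minAreaRect(c))
E
```

```text
rim [ 588.7 -147.9   87.2]
rim [601.3  52.2  87.2]
pan [ 612.  -137.9   49.2]
pan [623.4  50.3  49.2]
grip [524.42174533 -44.58583671 128.57913088] [66.75350692 15.52806457  7.19933226] [ 9.9790114e-01 -6.4755768e-02  5.2442175e+02 -4.4585838e+01]
556 [313.2, 9.2] [497.2   9.4 108.9] [15.1 22.9  9.5]
678 [193.0, 78.6] [540.4 -92.1 109.2] [23.2 23.1  9.4]
642 [307.9, 93.2] [559.1   2.9 109.4] [22.9 21.7  8.5]
t9 ((271.50469970703125, 196.69606018066406), (69.39031219482422, 63.15298843383789), 4.969740867614746)
t12 ((272.35577392578125, 196.7052459716797), (69.35213470458984, 63.12942886352539), 5.355824947357178)
t15 ((272.0946960449219, 196.75115966796875), (69.07962799072266, 63.214378356933594), 5.90614128112793)
t18 ((273.7620849609375, 197.35516357421875), (68.84471130371094, 62.36716079711914), 4.763641834259033)
```

View pics/w19b.png

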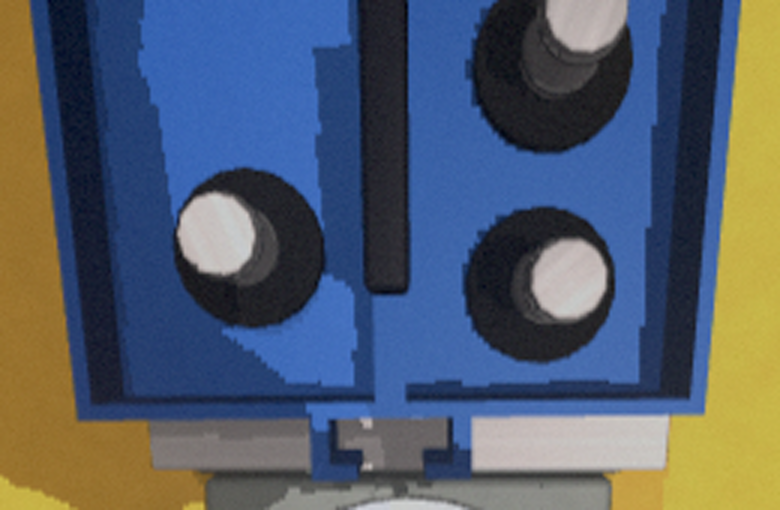

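The bin is 5–6 mm toward -y of the pan's middle, which is acceptable; opening near the grip probably nudged it. For the next foot I'll use a smaller release opening. Next is foot E at (427.5,312).

{"name": "jog_arm", "arguments": {"series": [[[0, 0, -45], 0], [[0, 0, -90], 0], [[0, 15, -135], 0], [[15, 55, -140], 0], [[40, 95, -140], 0], [[65, 130, -140], 0], [[90, 165, -140], 0], [[115, 200, -140], 0]]}}

```text
time_s: 41.05
tcp_pos: [578.2, 178.2, 269.1]
eef_rot: [-0.115, -3.139, 0.0]
contact_force: [0.4, 0.1, 0.4]
opening: 85.5
```

```bash
python3 -c "
from h import *
delta(450,305,272,86)"
```

```text
tcp [578.2 178.2 269.1] yaxis deg 85.8 tilt [-0. -0. -1.] shift [137.1 117.   -2.9] F [0.4 0.1 0.4] op 85.5 t 41.05 q6 0.37
turn (tool z) -0.0035
```

{"name": "jog_arm", "arguments": {"series": [[[30, 26, 0], 0], [[60, 52, 0], 0], [[90, 78, 0], 0], [[118, 100, 0], 0], [[137, 117, 0], 0], [[137, 117, 0], 0], [[137, 117, 0], 0]]}}

```text
time_s: 41.75
tcp_pos: [451.0, 303.9, 269.3]
eef_rot: [0.113, 3.139, -0.0]
contact_force: [0.2, 0.7, -0.3]
opening: 85.6
```

```bash
python3 -c "
from h import *
delta(427.5,312,27,86);grab('wrist','w22');tops('w22',b=(100,0,400,240))"
```

```text
tcp [451.  303.9 269.3] yaxis deg 85.89 tilt [ 0. -0. -1.] shift [ 24.1   6.4 242.3] F [ 0.2  0.7 -0.3] op 85.6 t 41.75 q6 0.66
turn (tool z) -0.002
[258.1, 148.1] 289 [426.8 311.7  56.4] [426.5 311.8  59.7] [426.3 311.8  61. ]
[329.7, 158.6] 282 [446.2 399.2  56.2] [445.6 398.7  59.6] [445.2 398.   61. ]
[167.6, 161.9] 290 [436.7 198.5  56.3] [435.6 199.7  59.5] [435.3 200.2  61. ]
```

View pics/w22.png

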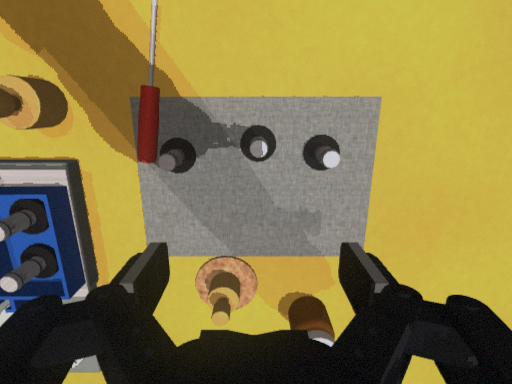

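Three feet remain; foot E is at (258,148).

{"name": "jog_arm", "arguments": {"series": [[[12, 3, 40], 0], [[24, 6.5, 80], 0], [[24, 6.5, 120], 0], [[24, 6.5, 160], 0], [[24, 6.5, 200], 0], [[24, 6.5, 230], 0], [[24, 6.5, 242], 0], [[24, 6.5, 242], 0]]}}

```text
time_s: 42.6
tcp_pos: [427.3, 310.8, 25.9]
eef_rot: [-0.116, -3.137, 0.003]
contact_force: [-0.7, -0.5, 0.4]
opening: 85.3
```

```bash
python3 -c "
from h import *
delta(427,312,27,86);grab('wrist','w23')"
```

```text
tcp [427.3 310.8  25.9] yaxis deg 85.76 tilt [-0.002 -0.002 -1.   ] shift [ 0.4  1.1 -1.1] F [-0.7 -0.5  0.4] op 85.3 t 42.6 q6 0.7
turn (tool z) -0.0043
```

View pics/w23.png

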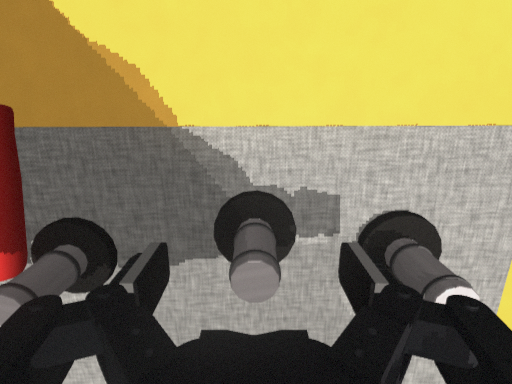

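{"name": "jog_arm", "arguments": {"series": [[[0, 0, 0], 0], [[0, 0, 0], 0], [[0, 0, 0], 0], [[0, 0, 0], 0], [[0, 0, 0], 0], [[0, 0, 0], 0], [[0, 0, 0], 0]], "grip": 0}}

```text
time_s: 43.35
tcp_pos: [427.8, 312.2, 27.9]
eef_rot: [0.114, 3.139, 0.001]
contact_force: [-0.9, -1.0, 4.9]
opening: 20.3
```

{"name": "jog_arm", "arguments": {"series": [[[0, 0, -20], 0], [[0, 0, -50], 0], [[0, 0, -90], 0], [[0, 0, -130], 0], [[0, -5, -163], 0], [[-10, -45, -165], 0], [[-20, -85, -165], 0], [[-30, -125, -165], 0]]}}

```text
time_s: 44.15
tcp_pos: [448.2, 184.0, 191.9]
eef_rot: [-0.112, -3.139, 0.0]
contact_force: [0.3, -0.1, -2.1]
opening: 20.6
```

```bash
python3 -c "
from h import *
delta(484.5,-95.5,192,86)"
```

```text
tcp [448.2 184.  191.9] yaxis deg 85.9 tilt [-0. -0. -1.] shift [ -56.2 -276.2    0. ] F [ 0.3 -0.1 -2.1] op 20.6 t 44.15 q6 0.46
turn (tool z) -0.0018
```

{"name": "jog_arm", "arguments": {"series": [[[-8, -40, 0], 0], [[-16, -80, 0], 0], [[-24, -120, 0], 0], [[-32, -160, 0], 0], [[-40, -200, 0], 0], [[-48, -240, 0], 0], [[-53, -262, 0], 0], [[-56, -275.5, 0], 0]]}}

```text
time_s: 44.95
tcp_pos: [483.9, -95.4, 191.6]
eef_rot: [-0.117, -3.138, -0.0]
contact_force: [-0.1, 0.6, -2.6]
opening: 20.8
```

{"name": "jog_arm", "arguments": {"series": [[[0, 0, 0], 0], [[0, 0, 0], 0], [[0, 0, 0], 0]]}}

```text
time_s: 45.25
tcp_pos: [484.1, -92.7, 192.2]
eef_rot: [-0.113, -3.139, -0.0]
contact_force: [0.1, 0.7, -2.3]
opening: 20.2
```

```bash
python3 -c "
from h import *
delta(484.5,-95.5,83,86);grab('wrist','w24')"
```

```text
tcp [484.1 -92.7 192.2] yaxis deg 85.89 tilt [-0.  0. -1.] shift [ -0.6  -2.8 109.2] F [ 0.1  0.7 -2.3] op 20.2 t 45.25 q6 -0.12
turn (tool z) -0.0019
```

View pics/w24.png

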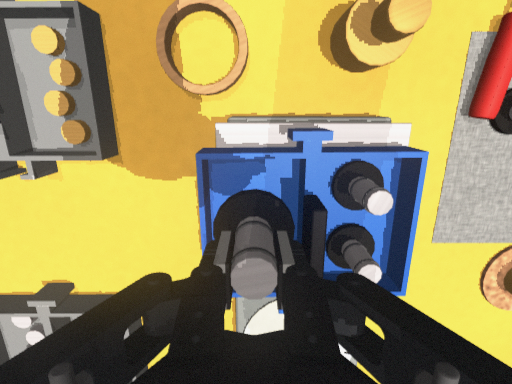

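{"name": "jog_arm", "arguments": {"series": [[[0.5, -2, 20], 0], [[0.5, -2, 45], 0], [[0.5, -2, 70], 0], [[0.5, -2, 90], 0], [[0.5, -2, 102], 0], [[0.5, -2, 108], 0], [[0.5, -2, 109], 0], [[0.5, -2, 109], 0]]}}

```text
time_s: 46.1
tcp_pos: [483.9, -95.6, 84.1]
eef_rot: [0.114, 3.138, -0.0]
contact_force: [0.1, -0.6, -0.6]
opening: 20.3
```

{"name": "jog_arm", "arguments": {"series": [[[0, 0, 1], 0], [[0, 0, 2], 0], [[0, 0, 2], 0], [[0, 0, 2], 0]]}}

```text
time_s: 46.5
tcp_pos: [483.6, -95.7, 81.5]
eef_rot: [0.114, 3.139, -0.0]
contact_force: [-0.5, -0.9, -2.4]
opening: 20.5
```

{"name": "jog_arm", "arguments": {"series": [[[0, 0, 1], 0], [[0, 0, 2], 0], [[0, 0, 2], 0], [[0, 0, 2], 0]]}}

```text
time_s: 46.9
tcp_pos: [483.6, -95.7, 79.4]
eef_rot: [0.114, 3.139, -0.0]
contact_force: [1.1, -0.6, -1.1]
opening: 20.7
```

{"name": "jog_arm", "arguments": {"series": [[[0, 0, 1], 0], [[0, 0, 2], 0], [[0, 0, 2], 0], [[0, 0, 2], 0]]}}

```text
time_s: 47.3
tcp_pos: [483.6, -95.7, 77.4]
eef_rot: [0.114, 3.139, -0.0]
contact_force: [-0.0, -1.2, -0.1]
opening: 20.5
```

{"name": "jog_arm", "arguments": {"series": [[[0, 0, 0], 0], [[0, 0, 0], 0], [[0, 0, 0], 0], [[0, 0, 0], 0]], "grip": 0.38}}

```text
time_s: 47.7
tcp_pos: [483.5, -95.6, 77.3]
eef_rot: [0.114, 3.14, 0.0]
contact_force: [0.2, -0.8, 0.6]
opening: 32.1
```

{"name": "jog_arm", "arguments": {"series": [[[0, 0, -12], 0], [[0, 0, -30], 0], [[0, 0, -60], 0], [[0, 0, -105], 0], [[0, 0, -145], 0], [[-40, 20, -150], 0], [[-85, 30, -150], 0], [[-125, 40, -150], 0]]}}

```text
time_s: 48.5
tcp_pos: [612.9, -64.3, 228.9]
eef_rot: [0.114, 3.137, -0.0]
contact_force: [-0.2, -0.6, 0.5]
opening: 32.6
```

```bash
python3 -c "
from h import *
delta(689,-45,225,86)"
```

```text
tcp [612.9 -64.3 228.9] yaxis deg 85.84 tilt [ 0.003 -0.    -1.   ] shift [-74.5  24.7   4.1] F [-0.2 -0.6  0.5] op 32.6 t 48.5 q6 -0.03
turn (tool z) -0.0028
```

{"name": "jog_arm", "arguments": {"series": [[[-20, 10, 0], 0], [[-28, 16, 0], 0], [[-28, 16, 0], 0], [[-28, 16, 0], 0], [[-28, 16, 0], 0], [[-28, 16, 0], 0]], "grip": 1}}

```text
time_s: 49.1
tcp_pos: [639.5, -51.3, 228.2]
eef_rot: [0.115, 3.138, -0.0]
contact_force: [0.2, -0.3, -0.8]
opening: 85.2
```

```bash
python3 - <<'E'
from h import *
grab('wrist','w25')
z=np.load('pics/w25.npz');s=dict(tcp_pos=z['tp'],eef_rot=z['er']);K,W=ext('wrist',s)
P=cloud(K,W,cv2.medianBlur(z['d'],3))
m=np.zeros(P.shape[:2],bool);m[:150,120:370]=1;m&=(P[...,2]>98)&(P[...,2]<122)
for n,c,l in comps(m,P,40): print(n,c,((P[l].min(0)+P[l].max(0))/2).round(1),np.ptp(P[l],0).round(1))
E
python3 nw.py w25; python3 rect.py w25|head -1; python3 tick.py w25|grep -v '\[\[\| \['
```

```text
519 [185.2, 8.7] [488.5 -94.8 104.2] [13.4 23.  12.3]
597 [314.9, 10.2] [496.4   9.7 104.7] [17.  22.8 11.4]
639 [197.4, 79.0] [540.7 -92.2 105.7] [22.7 23.6  9.5]
614 [309.4, 93.3] [559.2   4.  105.8] [23.2 23.3  9.5]
nominal ctr [703.2 -49.8] hub [704.3 -49.7]
needle 2.413 line fit 2.421
green [1.953 1.967 2.494 2.515]
hub [291.67591166 280.57113508] n 5817 line 2.4245 hub->far 2.4256 tip radius mm 60.69707097396617
needle raw 2.4245 corrected 2.4165
shaft 2.4152 2.4073
```

View pics/w25.png

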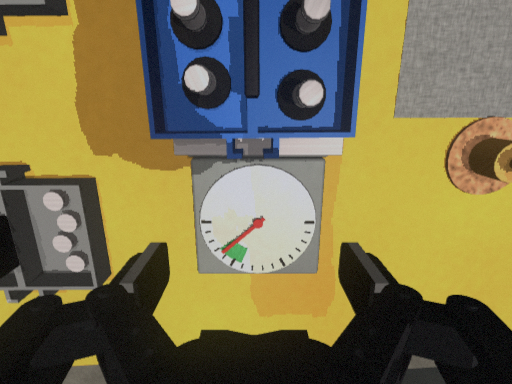

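The needle is at 2.416 rad, inside green, with four feet upright in the bin. I'll retreat and do a final check of the whole scene.

{"name": "jog_arm", "arguments": {"series": [[[0, 0, -30], 0], [[0, 30, -60], 0], [[20, 70, -60], 0], [[40, 110, -60], 0], [[60, 150, -60], 0], [[80, 190, -60], 0], [[100, 230, -60], 0], [[120, 270, -60], 0]]}}

```text
time_s: 49.95
tcp_pos: [538.9, 228.2, 287.8]
eef_rot: [0.115, 3.139, 0.001]
contact_force: [0.9, 0.2, 0.0]
opening: 85.3
```

{"name": "jog_arm", "arguments": {"series": [[[0, 40, 0], 0], [[0, 80, 0], 0], [[0, 120, 0], 0], [[0, 120, 0], 0], [[0, 120, 0], 0]]}}

```text
time_s: 50.45
tcp_pos: [548.5, 347.2, 286.9]
eef_rot: [-0.112, -3.139, 0.001]
contact_force: [0.1, -0.3, -0.3]
opening: 85.5
```

```bash
python3 tick.py w25|grep green; python3 - <<'E'
from h import *
grab('top','t26');grab('side','s26');needle('t26');print(r.get_state()['time_s'],r.get_state()['dq'].round(3))
a=cv2.imread('pics/t26.png');b=cv2.imread('pics/s26.png')
cv2.imwrite('pics/f26.png',np.hstack([cv2.resize(a[100:300,90:420],(430,260)),cv2.resize(b,(347,260))]))
E
```

```text
green 150 170 [1.92  1.927 2.5   2.508]
green 170 190 [1.919 1.925 2.493 2.502]
green 190 210 [1.921 1.929 2.49  2.499]
green 210 225 [1.927 1.933 2.495 2.504]
dialz 35.6 n 42 needle rad 2.437 0.054 mass 1.16 near centre [ 0.7 -1.1]
green 1.99 2.34
50.55 [-0.011 -0.01  -0.003  0.     0.001  0.002]
```

View pics/f26.png

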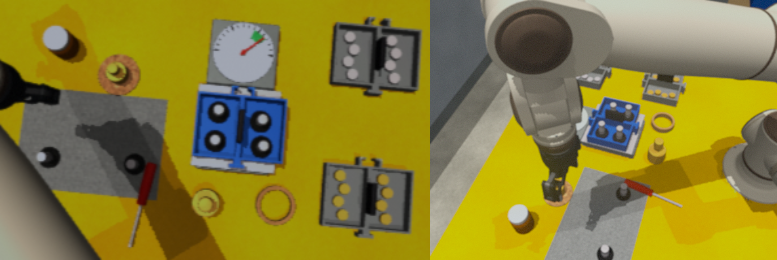

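The final view shows all as asked: the weight on the cork, the bin on the pan with four feet, two spare feet on the mat, and the bystanders undisturbed.

```bash
python3 -c "
from rig import r
print(r.hand_in())"
```

```text
the job is handed in; nothing more can be done
None
```

The job is done and handed in at about 50 s. The check weight is on its cork pad and the blue bin is on the scale pan with four feet in it. The needle rests in the green at about 2.42 rad (green runs 1.93 to 2.50).

- **Needle after each step:** about 1.55 rad with two feet. With three feet, two close-ups calibrated on the dial ticks gave 1.921 ± 0.003. That is just under 1.93, so I added a fourth.
- **Closeness of the third-foot call:** the green edge itself later measured 1.92 to 1.93 in the image, so that decision rested on a very small margin.
- **Final readings:** the wrist close-up gave 2.41 to 2.42 rad. The coarser top camera gave 2.44 and reads roughly 0.02 to 0.07 high; all are in green.
- **Second foot moved:** after I placed it, it turned up about 50 mm along its compartment. It was still upright and in the bin, so I left it there.
- **Bin slightly off centre:** it measured about 5 to 6 mm toward -y from the pan's middle after the third foot, and I did not correct it. I did not re-measure after the fourth.
- **Everything else:** two spare feet stand on the bench. The screwdriver, jar, cardboard ring and the larger brass weight were not touched.

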